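# Clear the slicing offcuts into the scrap bin and shut its hatch

### The arm

A 6-joint arm with a two-finger parallel gripper is mounted at the origin on a cart in front of the work surface, level with it; the furniture and walls round the work are solid. World frame = base frame: x ahead of the robot, y to its left, z up, the work surface at z = 0. Lengths are in mm, angles in rad, forces in N, time in s.
With the tool pointing down it reaches from about 300 to 775 mm from the base axis. Payload 14.6 kg.
Tool frame: the origin (TCP) lies at the very end of the fingers, on their centre line; the grasp point (between the pads) lies 19 mm behind it; z points along the fingers, y is the line along which they close (so a half turn about z gives the same grasp; the last joint's range is limited). The gripper opens to 94 mm and grips with 3 to 60 N. Pads are 16 mm wide; open, the fingers measure 119 mm over their backs; the gripper's body (75 mm by 177 mm) begins 78 mm behind the grasp point.
Start: joints at [1.066, 0.3, 1.521, -0, 1.321, -0.067], TCP at [233.167, 498.119, 205.446] pointing down, gripper open.
Joint ranges: [-3.03, 3.03], [-0.79, 2.21], [0.23, 2.52], [-1.04, 4.18], [0, 3.07], [-2.55, 2.55]. Speed limits (rad/s): [2.22, 2.22, 2.57, 3.14, 3.14, 3.14].

### API

Orientations are given as [roll, pitch, yaw] about the fixed x, y, z axes, in that order (R = Rz(yaw) Ry(pitch) Rx(roll)).
In Python, from cell import manip, optics gives the robot as it stands.
- The arm moves only by the shell command python3 -m crank 'ROWS' [FORCE]. ROWS is JSON, a list of rows, each a list of 7 numbers: the opening in per cent of the stroke, from 0 (shut) to 100 (fully open), then the shift along the tool's x, y, z in mm, then the turn, a rotation vector about the tool's x, y, z in rad. A call has 1 to 10 rows; each row is the pose to reach, as a shift and turn from the pose commanded when the call began, along the tool's axes at that moment; what a row does not reach only later rows make up. A row lasts 1/10 s, in which the tool goes at most 50 mm and 8.59 degrees, less where a joint would pass 70% of its speed; a pose out of reach is approached as far as the arm can. A call with a gripper value outside its range is refused whole. The fingers move at their own pace and stop on an object; FORCE is the grip in N (left out, the last holds). Time passes only in rows, so rows that repeat a pose let the fingers close. It gives the time, the measured TCP pose, the force, the opening and the grip force at its end, in the units of the state.
- manip.read_state(): the state, without advancing time (a new reading comes with each control period).
- optics.camera(name): name is "side" or "top"; returns (picture, depth): 384x512x3 uint8, red, green, blue; 384x512 float32, mm along the optical axis (not along the pixel's ray), 0 where there is no reading.
- optics.calibration(name): a dict with "camera_matrix" (3x3 intrinsics, pixels), "k1" (the pictures are not rectified: a ray, as slopes to the right and down, at radius r is drawn at 1 + k1 r^2 times it, then the intrinsics apply), "R" (3x3) and "t" (3): a world point X has camera coordinates R X + t. Camera axes: x right, y down, z forward; pixel columns grow to the right and rows downward; lengths in mm; the calibration is good to about 2 mm. A picture is of the moment at which its call begins. calibration takes no time and is no camera call.
- manip.sign_off(): hands the job in; it is judged then, once.
The state is a dict: "clock": time; "joints": joint angles; "qd": joint speeds; "effort": joint torques, N m; "eef_pos": TCP position; "eef_rot": TCP orientation; "wrist_force": force on the tool from outside, world axes, zero at the start; "moment": the same for the moment, N m; "finger_gap": finger opening in mm; "finger_force": force on a finger pad.
Only numpy, scipy, OpenCV 4.12 (cv2) and the standard library are available. Lean on these libraries where they do the work, as an engineer would, in place of code of your own. Each camera call takes 0.05 s, during which the arm holds its last target. There are 200 camera calls.

### The job

Slicing is over: push the sliding hatch of the steel scrap bin fully open, put every offcut (cheese ends, bread heels, salami butts) from the chopping board and from the worktop in front of the slicer into the bin, then push the hatch along its track until it is fully shut against its frame. The whole onion and the whole tomato are still good: leave them where they are.

Things in the scene. Friction and masses are not known exactly. Their poses are not given: they have to be found in the camera images.
- scrap_bin: fixed steel bin at the right, 220 (own x) x 360 (y) x 180 mm high; origin at the centre of its underside. Walls 4 mm, inner floor at z 10 mm. Its deck (top) is covered in the -y half; the mouth in the +y half is 170 (x) x 155 mm, from y 10 to 165. The inside is one space. Runners along y at x +-98 mm, 15 mm high. A 20 mm high bar at y 174 is the frame the hatch closes against; one at y -159 stops it open.
- bin_mouth (a point): point of the bin at the middle of its mouth, level with the top of the deck (180 mm above the worktop); fixed to the bin, not to the hatch. Its axes are the bin's.
- hatch (a joint): how far the sliding hatch is open, in m: 0 shut against the frame, 0.160 fully open; it opens toward the bin's -y and closes toward its +y, and stays where it is left (about 2.5 N of friction). It starts shut or up to 70 mm open.
- hatch_tab (a point): middle of the top edge of the hatch's upright tab, moving with the hatch: a plate 75 (bin's x) x 9 mm (bin's y), its top 223 mm above the worktop, on the middle of the hatch's panel (184 x 170 mm, top 187 mm above the worktop). May be pushed from either side or pinched from above. When shut it is straight above bin_mouth.
- meat_slicer: red meat slicer, fixed, standing between board and bin, 377 mm high; origin under its middle. Its red body spans own x -120 to 200 (front at -x), y -175 to 270 mm, 120 to 240 mm high; in front of it a thin upright gauge plate overhangs the worktop: x -200 to -80, y 30 to 120, z 125 to 320 mm. Its carriage is parked at the back. Not to be handled: carry things past its front or above it.
- cutting_board: white plastic chopping board, fixed, 400 (own x) x 300 x 18 mm high; origin at the centre of its underside.
- cheese_1: pale block of hard cheese, a slicing offcut, 75 (own x) x 45 (y) x 40 (z) mm, with a thin brown rind on its +y side; origin at the centre of its underside. About 0.09 kg. May be absent. Starts on the chopping board, flat side down.
- bread_1: brown rounded heel of bread, a rigid offcut, 70 (own x) x 52 (y) x 44 (z) mm, one end (-x) cut flat; origin at the centre of its underside. About 0.09 kg. May be absent. Starts on the chopping board, flat side down.
- salami_1: brownish-red butt of a salami, a slicing offcut: round, 54 mm across its flat underside, domed, 44 mm high (own z is its axis); origin at the centre of its flat underside. About 0.09 kg. May be absent. Starts on the chopping board, flat side down.
- bread_2: brown rounded heel of bread, a rigid offcut, 70 (own x) x 52 (y) x 44 (z) mm, one end (-x) cut flat; origin at the centre of its underside. About 0.09 kg. May be absent. Starts on the chopping board, flat side down.
- cheese_2: pale block of hard cheese, a slicing offcut, 75 (own x) x 45 (y) x 40 (z) mm, with a thin brown rind on its +y side; origin at the centre of its underside. About 0.09 kg. May be absent. Starts on the bare worktop in front of the slicer, flat side down.
- salami_2: brownish-red butt of a salami, a slicing offcut: round, 54 mm across its flat underside, domed, 44 mm high (own z is its axis); origin at the centre of its flat underside. About 0.09 kg. May be absent. Starts on the bare worktop in front of the slicer, flat side down.
- onion: whole brown onion, 85 mm across, 87 mm high, standing on the far part of the board; origin at the centre of its underside. To be left alone.
- tomato: whole red tomato, 62 mm across, 61 mm high, standing on the board's far left part; origin at the centre of its underside. To be left alone.
Not all that is in view belongs to the job. What is shaped like the cheese_1 but blue or green is not meant. Leave any turquoise look-alike of the bread_1 alone.

How it is judged:
By the outcome, as a careful person would: the job done as asked, in the order asked, and still so for the second after the job is handed in, with the robot touching nothing.
Of cheese_1, bread_1, salami_1, bread_2, cheese_2, salami_2 only 4 to 6 are there at a start; the rules pass over those that are not, and their reading is None.
At some moment in a run one of cheese_1, bread_1, salami_1, bread_2 may be knocked a few centimetres aside while the robot is not near it.
Once in a run the grip may slacken for a moment while it holds something.
It also fails if it takes over 210 s, if anything falls off the work surface, if the arm or the gripper's body presses on something with over 40 N, if the wrist force passes 120 N, or if a joint passes its speed limit or range.

## Working session

There is one attempt and no reset: what is moved stays moved. The work goes in short steps, Python scripts to look and compute and a shell command to move; the robot and the scene stay as the last step left them, time stands still between calls to the robot, and variables do not carry over. Pictures are saved under pics/ and viewed, at most 14 in all, crops included, and the job is handed in when it is done.

```bash
mkdir -p pics; ls
cat > h.py <<'E'
import numpy as np, cv2
from cell import manip, optics
def shot(n,f=None):
    p,d=optics.camera(n)
    if f: cv2.imwrite(f'pics/{f}.png',p[:,:,::-1])
    return p,d
def rays(n,uv):
    c=optics.calibration(n);K=np.array(c['camera_matrix']);k=c['k1']
    uv=np.atleast_2d(uv).astype(float)
    q=np.c_[(uv[:,0]-K[0,2])/K[0,0],(uv[:,1]-K[1,2])/K[1,1]];s=q.copy()
    for _ in range(20): s=q/(1+k*(s**2).sum(1,keepdims=True))
    R=np.array(c['R']);t=np.array(c['t'])
    return -R.T@t, np.c_[s,np.ones(len(s))]@R   # origin, dirs (unit depth)
def plane(n,uv,z):
    o,d=rays(n,uv);return o+d*((z-o[2])/d[:,2])[:,None]
def cloud(n,d):
    v,u=np.mgrid[:d.shape[0],:d.shape[1]]
    o,r=rays(n,np.c_[u.ravel(),v.ravel()])
    X=(o+r*d.reshape(-1,1)).reshape(*d.shape,3);X[d<=0]=np.nan;return X
E
python3 - <<'E'
from h import *
for n in('top','side'):
    p,d=shot(n,n+'0');X=cloud(n,d);np.savez('/tmp/%s0'%n,p=p,X=X);o,r=rays(n,[[256,192]]);print(n,o,r,(d>0).mean())
s=manip.read_state();print({k:np.round(v,3).tolist() for k,v in s.items()})
E
```

```text
pics
top [ 255.95649661  176.1381833  1727.59041817] [[ 0.17581993 -0.030806   -0.98414935]] 0.9961446126302084
side [ -114.20521904 -1039.88469039  1338.36177382] [[ 0.35702257  0.65943525 -0.66163784]] 0.9958852132161459
{'clock': 0.1, 'joints': [1.066, 0.3, 1.522, 0.0, 1.321, -0.067], 'qd': [0.001, -0.002, -0.002, -0.0, -0.001, -0.001], 'effort': [0.002, -53.265, -35.328, 0.071, 0.024, -0.0], 'eef_pos': [233.05, 497.919, 204.952], 'eef_rot': [-3.141, -0.0, 2.704], 'wrist_force': [0.184, 1.016, -0.37], 'moment': [0.012, -0.049, 0.037], 'finger_force': 0.0, 'finger_gap': 93.842}
```

View pics/top0.png

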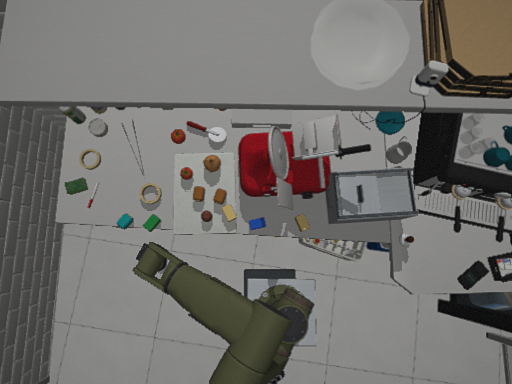

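View pics/side0.png

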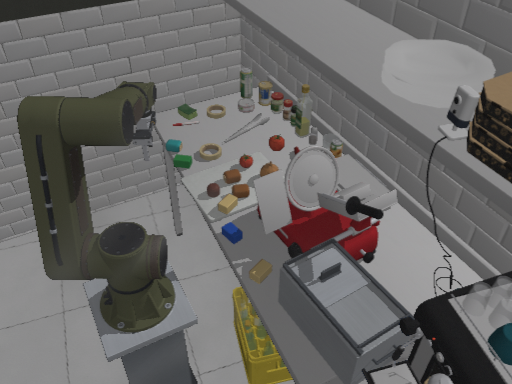

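Run:
```python
from h import *
a=np.load('/tmp/top0.npz')['p'][:,:,::-1]
c=cv2.resize(a[120:250,165:425],None,fx=3,fy=3,interpolation=cv2.INTER_CUBIC);cv2.imwrite('pics/crop0.png',np.clip(c*1.4,0,255).astype('u1'))
X=np.load('/tmp/top0.npz')['X']
for n,(u,v) in dict(b1=(199,193),b2=(220,196),sal=(206,216),ch=(229,212),blue=(257,224),q=(302,222),tab=(361,193),board=(190,225),slicer=(290,185),bar=(415,190),bread=(212,163)).items(): print(n,np.round(X[v,u]))
```

```text
b1 [546. 395.  59.]
b2 [532. 294.  65.]
sal [436. 357.  66.]
ch [456. 250.  63.]
blue [403. 118.  41.]
q [416. -97.  37.]
tab [ 527. -326.  219.]
board [397. 437.  21.]
slicer [571. -27. 153.]
bar [ 567. -626.   93.]
bread [687. 335.  83.]
```

View pics/crop0.png

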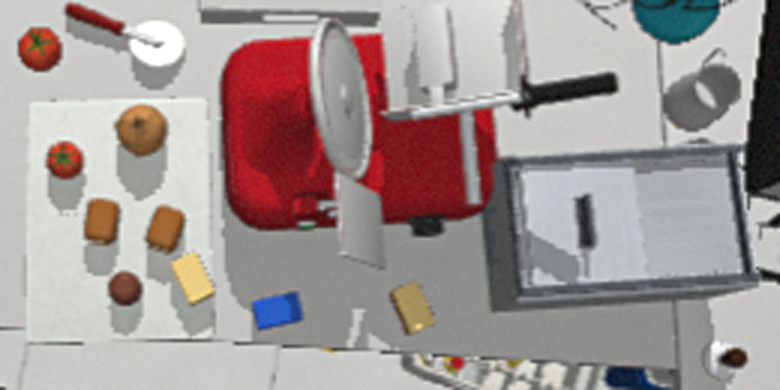

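```bash
cat > m.py <<'E'
from h import *
def objs(n,p,X,verbose=1):
    """colour blobs on board/worktop"""
    h=cv2.cvtColor(p,cv2.COLOR_RGB2HSV).astype(int);x,y,z=X[...,0],X[...,1],X[...,2]
    m=(x>330)&(x<800)&(y>-200)&(y<520)&(z>10)&(z<120)&(h[...,1]>70)&((h[...,0]<32)|(h[...,0]>170))
    k,l,s,c=cv2.connectedComponentsWithStats(m.astype('u1'))
    for i in range(1,k):
        if s[i,4]<25: continue
        q=l==i;P=X[q];zt=np.percentile(P[:,2],95)
        print(n,'px',np.round(c[i]),'n',s[i,4],'mean',np.round(P.mean(0)),'ztop',round(zt),'hsv',np.median(h[q],axis=0), end=' ')
        cn=cv2.findContours(q.astype('u1'),0,2)[0][0][:,0]
        w=plane(n,cn,zt-8)[:,:2].astype('f4');r=cv2.minAreaRect(w);b=cv2.boxPoints(r)
        e=[b[1]-b[0],b[2]-b[1]];L=max(e,key=np.linalg.norm)
        print('rect',np.round(r[0]),np.round(r[1]),'longyaw %.2f'%(np.arctan2(L[1],L[0])%np.pi))
E
python3 - <<'E'
from m import *
for n in('top','side'):
    a=np.load(f'/tmp/{n}0.npz');p,X=a['p'],a['X'];objs(n,p,X)
    x,y,z=X[...,0],X[...,1],X[...,2]
    m=(x>350)&(x<750)&(y>-750)&(y<-150)
    q=m&(z>205)&(z<235)&(y<-200);k,l,s,c=cv2.connectedComponentsWithStats(q.astype('u1'))
    for i in range(1,k):
        if s[i,4]>8:P=X[l==i];print('tab?',s[i,4],P.mean(0).round(1),np.ptp(P,axis=0).round(),'top %.0f'%np.percentile(P[:,2],95))
    q=m&(z>165)&(z<203);k,l,s,c=cv2.connectedComponentsWithStats(q.astype('u1'))
    i=1+s[1:,4].argmax();P=X[l==i];r=cv2.minAreaRect(P[:,:2].astype('f4'));print('deck',n,r,cv2.boxPoints(r).round())
# z profile along line in top view of bin, sampled
X=np.load('/tmp/top0.npz')['X'];
for u in range(326,418,3): print(u,X[185,u].round(),end=';')
E
```

```text
top px [253. 171.] n 898 mean [645. 142. 106.] ztop 119 hsv [178. 211.  98.] rect [665. 123.] [279. 167.] longyaw 0.08
top px [290. 146.] n 68 mean [767. -34. 116.] ztop 119 hsv [178. 212. 126.] rect [761. -37.] [84. 35.] longyaw 0.23
top px [212. 163.] n 213 mean [690. 338.  76.] ztop 90 hsv [ 15. 147.  98.] rect [688. 338.] [79. 72.] longyaw 0.03
top px [305. 177.] n 791 mean [ 618. -101.  111.] ztop 119 hsv [178. 207.  89.] rect [625. -93.] [167. 181.] longyaw 1.66
top px [186. 173.] n 109 mean [643. 460.  59.] ztop 68 hsv [  5. 183. 104.] rect [642. 461.] [56. 54.] longyaw 0.80
top px [325. 176.] n 28 mean [ 626. -195.  116.] ztop 120 hsv [178.  203.5  88. ] rect [ 630. -196.] [86.  8.] longyaw 0.07
top px [198. 193.] n 143 mean [545. 398.  59.] ztop 67 hsv [ 14. 171. 112.] rect [545. 398.] [49. 69.] longyaw 3.04
top px [220. 196.] n 140 mean [533. 297.  59.] ztop 67 hsv [ 14.  169.  111.5] rect [533. 298.] [48. 68.] longyaw 2.85
top px [229. 212.] n 149 mean [455. 252.  57.] ztop 63 hsv [ 22. 115. 168.] rect [455. 252.] [74. 42.] longyaw 0.48
top px [206. 216.] n 82 mean [439. 3
[... 2133 characters left out ...]
4.];332 [ 574. -218.  152.];335 [ 566. -220.  195.];338 [ 604. -285.    4.];341 [ 568. -250.  185.];344 [ 568. -263.  184.];347 [ 569. -277.  182.];350 [ 567. -288.  192.];353 [ 568. -303.  187.];356 [ 568. -316.  187.];359 [ 565. -324.  204.];362 [ 562. -332.  220.];365 [ 569. -356.  189.];368 [ 569. -369.  190.];371 [ 569. -384.  186.];374 [ 569. -396.  189.];377 [ 571. -413.  179.];380 [ 571. -427.  179.];383 [ 571. -440.  181.];386 [ 572. -454.  178.];389 [ 572. -467.  180.];392 [ 572. -481.  180.];395 [ 571. -493.  183.];398 [ 573. -509.  177.];401 [ 573. -523.  177.];404 [ 572. -534.  183.];407 [ 572. -547.  185.];410 [ 570. -555.  196.];413 [ 573. -576.  179.];416 [ 592. -634.   91.];
```

```bash
cat > plan.py <<'E'
import sys,json
from h import *
# waypoints x,y,z,yaw : prints, for each leg, tool shift and turn from the preceding pose, and the rows needed
def plan(W):
    s=manip.read_state();p=np.array(s['eef_pos']);w=s['eef_rot'][2]
    print('now',p.round(1),np.round(s['eef_rot'],3),'t',round(s['clock'],1),'gap',round(s['finger_gap'],1),'F',np.round(s['wrist_force'],1),'j6',round(s['joints'][5],2))
    for x,y,z,yaw in W:
        d=np.array([x,y,z])-p;c,n=np.cos(w),np.sin(w)
        t=-(yaw-w)
        print('->',(x,y,z,yaw),'shift',np.round([d[0]*c+d[1]*n,d[0]*n-d[1]*c,-d[2]],1),'turn z %.3f'%t,'rows %.1f'%max(np.linalg.norm(d)/50,abs(t)/.15))
        p=np.array([x,y,z]);w=yaw
if __name__=='__main__': plan(json.loads(sys.argv[1]))
E
python3 plan.py '[[233,498,450,1.3],[528,-328,450,0.073],[528,-328,203,0.073]]'
python3 - <<'E'
from h import *
X=np.load('/tmp/top0.npz')['X'];x,y,z=[X[...,i] for i in range(3)]
m=(x>400)&(x<560)&(y>-150)&(y<240)&(z>122)&(z<330);print('slicer front min x',np.nanmin(x[m]),'gauge',X[m][X[m][:,0]<530].round()[::6])
E
```

```text
now [233.  497.9 205. ] [-3.141 -0.     2.704] t 0.1 gap 93.8 F [ 0.2  1.  -0.4] j6 -0.07
-> (233, 498, 450, 1.3) shift [ 1.00e-01  1.00e-01 -2.45e+02] turn z 1.404 rows 9.4
-> (528, -328, 450, 0.073) shift [-717.   505.2    0. ] turn z 1.227 rows 17.5
-> (528, -328, 203, 0.073) shift [  0.   0. 247.] turn z -0.000 rows 4.9
slicer front min x 458.84505110860607 gauge [[530.  43. 316.]
 [528.  28. 283.]
 [527.  22. 268.]
 [522.  22. 268.]
 [513.  33. 294.]
 [526.   0. 225.]
 [515.  17. 262.]
 [501.  43. 317.]
 [513.  11. 249.]
 [528. -24. 168.]
 [507.  17. 257.]
 [521. -19. 177.]
 [495.  34. 301.]
 [509.   0. 225.]
 [524. -37. 138.]
 [498.  17. 260.]
 [512. -18. 179.]
 [488.  33. 298.]
 [501.  -0. 221.]
 [515. -37. 137.]
 [489.  18. 265.]
 [503. -18. 181.]
 [480.  33. 297.]
 [490.   1. 230.]
 [505. -37. 140.]
 [480.  18. 266.]
 [492. -17. 190.]
 [471.  29. 299.]
 [483.  -4. 220.]
 [464.  39. 316.]
 [476.   6. 239.]
 [487. -29. 167.]
 [467.  18. 270.]
 [480. -17. 188.]
 [459.  30. 298.]
 [471.  -5. 217.]
 [483. -42. 134.]
 [469. -11. 202.]
 [461.   1. 225.]
 [471. -34. 156.]
 [469. -41. 137.]]
```

```bash
python3 -m crank '[[60,0,0,-245,0,0,1.4],[60,0,0,-245,0,0,1.4],[60,0,0,-245,0,0,1.4],[60,0,0,-245,0,0,1.4],[60,0,0,-245,0,0,1.4],[60,0,0,-245,0,0,1.4],[60,0,0,-245,0,0,1.4],[60,0,0,-245,0,0,1.4],[60,0,0,-245,0,0,1.4],[60,0,0,-245,0,0,1.4]]'; python3 plan.py '[[380,85,450,0.7],[528,-328,450,0.073],[528,-328,203,0.073]]'
```

```text
clock: 1.1
eef_pos: [233.2, 498.1, 450.1]
eef_rot: [-3.141, 0.001, 1.298]
wrist_force: [0.3, 0.0, -0.3]
finger_gap: 56.4
finger_force: 0.0
now [233.2 498.1 450.1] [-3.141e+00  1.000e-03  1.298e+00] t 1.1 gap 56.4 F [ 0.3  0.  -0.3] j6 1.34
-> (380, 85, 450, 0.7) shift [-3.583e+02  2.527e+02  1.000e-01] turn z 0.598 rows 8.8
-> (528, -328, 450, 0.073) shift [-152.9  411.2    0. ] turn z 0.627 rows 8.8
-> (528, -328, 203, 0.073) shift [  0.   0. 247.] turn z -0.000 rows 4.9
```

```bash
python3 -m crank '[[60,-358,253,0,0,0,0.6],[60,-358,253,0,0,0,0.6],[60,-358,253,0,0,0,0.6],[60,-358,253,0,0,0,0.6],[60,-358,253,0,0,0,0.6],[60,-358,253,0,0,0,0.6],[60,-358,253,0,0,0,0.6],[60,-358,253,0,0,0,0.6],[60,-358,253,0,0,0,0.6],[60,-358,253,0,0,0,0.6]]'
python3 -m crank '[[60,-153,411,0,0,0,0.625],[60,-153,411,0,0,0,0.625],[60,-153,411,0,0,0,0.625],[60,-153,411,0,0,0,0.625],[60,-153,411,0,0,0,0.625],[60,-153,411,0,0,0,0.625],[60,-153,411,0,0,0,0.625],[60,-153,411,0,0,0,0.625],[60,-153,411,0,0,0,0.625],[60,-153,411,0,0,0,0.625]]'; python3 plan.py '[[528,-330,230,0.073],[528,-330,203,0.073]]'
```

```text
clock: 2.1
eef_pos: [383.6, 82.8, 449.9]
eef_rot: [-3.141, 0.001, 0.699]
wrist_force: [0.2, 0.9, 0.2]
finger_gap: 56.3
finger_force: 0.0
clock: 3.1
eef_pos: [533.3, -329.6, 446.3]
eef_rot: [-3.138, 0.005, 0.076]
wrist_force: [0.1, 1.1, -0.5]
finger_gap: 56.4
finger_force: 0.0
now [ 533.3 -329.6  446.3] [-3.138  0.005  0.076] t 3.1 gap 56.4 F [ 0.1  1.1 -0.5] j6 0.88
-> (528, -330, 230, 0.073) shift [ -5.3   0.  216.3] turn z 0.003 rows 4.3
-> (528, -330, 203, 0.073) shift [ 0.  0. 27.] turn z -0.000 rows 0.5
```

```bash
python3 -m crank '[[60,-5,0,216,0,0,0],[60,-5,0,216,0,0,0],[60,-5,0,216,0,0,0],[60,-5,0,216,0,0,0],[60,-5,0,216,0,0,0],[60,-5,0,230,0,0,0],[60,-5,0,243,0,0,0],[60,-5,0,243,0,0,0],[30,-5,0,243,0,0,0],[5,-5,0,243,0,0,0]]' 15
python3 -m crank '[[0,0,0,0,0,0,0],[0,0,0,0,0,0,0],[0,0,0,0,0,0,0],[0,0,0,0,0,0,0],[0,0,0,0,0,0,0]]'; python3 plan.py '[[537.3,-471,204,0.073]]'
```

```text
clock: 4.1
eef_pos: [527.5, -326.8, 208.6]
eef_rot: [3.14, -0.001, 0.079]
wrist_force: [-0.4, -0.2, 0.5]
finger_gap: 43.7
finger_force: 0.0
clock: 4.6
eef_pos: [527.1, -326.9, 207.6]
eef_rot: [3.141, -0.0, 0.079]
wrist_force: [0.5, -1.4, 0.2]
finger_gap: 8.9
finger_force: 15.0
now [ 527.1 -326.9  207.6] [ 3.141 -0.     0.079] t 4.6 gap 8.9 F [ 0.5 -1.4  0.2] j6 0.88
-> (537.3, -471, 204, 0.073) shift [ -1.2 144.5   3.6] turn z 0.006 rows 2.9
```

```bash
python3 -m crank '[[0,0,10,0,0,0,0],[0,0,30,0,0,0,0],[0,0,50,0,0,0,0],[0,-0.5,70,0,0,0,0],[0,-0.5,90,0,0,0,0],[0,-0.5,110,0,0,0,0],[0,-1,125,0,0,0,0],[0,-1,132,0,0,0,0],[0,-1,135,0,0,0,0],[0,-1,136,0,0,0,0]]'
python3 -m crank '[[0,0,2,0,0,0,0],[0,0,4,0,0,0,0],[0,0,4,0,0,0,0]]'
python3 -m crank '[[0,0,2,0,0,0,0],[0,0,4,0,0,0,0],[0,0,4,0,0,0,0]]'
```

```text
clock: 5.6
eef_pos: [536.9, -462.8, 207.4]
eef_rot: [-3.141, -0.0, 0.079]
wrist_force: [0.1, 2.6, 1.8]
finger_gap: 9.0
finger_force: 1.5
clock: 5.9
eef_pos: [537.2, -466.6, 207.3]
eef_rot: [3.141, -0.0, 0.079]
wrist_force: [3.6, 0.2, -0.0]
finger_gap: 8.6
finger_force: 15.0
clock: 6.2
eef_pos: [537.5, -470.6, 207.4]
eef_rot: [3.141, -0.0, 0.079]
wrist_force: [4.0, 1.3, -0.3]
finger_gap: 8.9
finger_force: 15.0
```

```bash
python3 -m crank '[[0,0,2,0,0,0,0],[0,0,3,0,0,0,0],[0,0,3,0,0,0,0]]'
python3 -m crank '[[0,0,2,0,0,0,0],[0,0,3,0,0,0,0],[0,0,3,0,0,0,0]]'
python3 - <<'E'
from h import *
p,d=shot('side','side1');X=cloud('side',d)[:]
z=X[...,2];y=X[...,1];x=X[...,0];m=(x>400)&(x<650)&(y>-250)&(y<-205)&(z>150)&(z<210);P=X[m];print(len(P),np.percentile(P[:,2],95))
cv2.imwrite('pics/s1c.png',cv2.resize(p[150:384,160:512,::-1],None,fx=2,fy=2,interpolation=cv2.INTER_CUBIC))
E
```

```text
clock: 6.5
eef_pos: [537.6, -471.5, 207.3]
eef_rot: [-3.137, 0.001, 0.08]
wrist_force: [-2.2, 16.6, 3.7]
finger_gap: 9.2
finger_force: 15.0
clock: 6.8
eef_pos: [537.8, -472.6, 207.3]
eef_rot: [-3.133, 0.003, 0.081]
wrist_force: [-7.9, 28.9, 5.9]
finger_gap: 11.1
finger_force: 15.0
419 197.28874971165564
```

View pics/s1c.png

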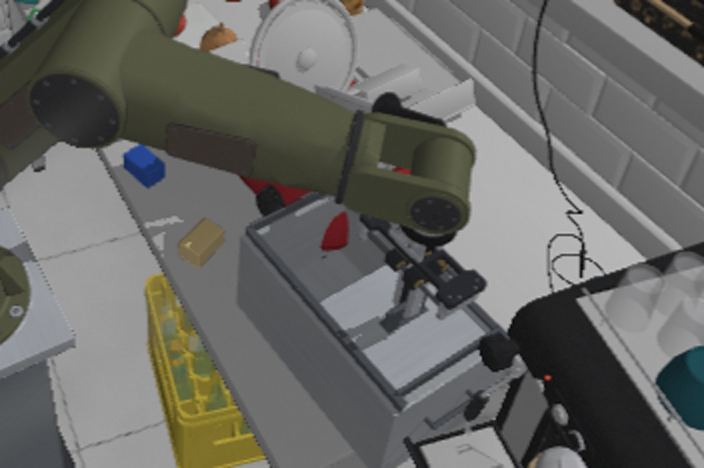

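```bash
python3 -m crank '[[0,0,-4,0,0,0,0],[20,0,-4,0,0,0,0],[40,0,-4,0,0,0,0],[40,0,-4,0,0,0,0],[40,0,-4,-50,0,0,0],[40,0,-4,-100,0,0,0],[40,0,-4,-140,0,0,0],[40,0,-4,-140,0,0,0]]'
python3 plan.py '[[416,-97,347,0.45],[416,-97,60,0.45],[416,-97,8,0.45]]'
```

```text
clock: 7.65
eef_pos: [537.7, -473.1, 354.6]
eef_rot: [3.134, -0.007, 0.078]
wrist_force: [-0.6, -0.7, 0.2]
finger_gap: 37.4
finger_force: 0.0
now [ 537.7 -473.1  354.6] [ 3.134 -0.007  0.078] t 7.7 gap 37.4 F [-0.6 -0.7  0.2] j6 0.72
-> (416, -97, 347, 0.45) shift [ -91.9 -384.5    7.6] turn z -0.372 rows 7.9
-> (416, -97, 60, 0.45) shift [  0.   0. 287.] turn z -0.000 rows 5.7
-> (416, -97, 8, 0.45) shift [ 0.  0. 52.] turn z -0.000 rows 1.0
```

```bash
python3 -m crank '[[75,-92,-384,8,0,0,-0.37],[75,-92,-384,8,0,0,-0.37],[75,-92,-384,8,0,0,-0.37],[75,-92,-384,8,0,0,-0.37],[75,-92,-384,8,0,0,-0.37],[75,-92,-384,8,0,0,-0.37],[75,-92,-384,8,0,0,-0.37],[75,-92,-384,8,0,0,-0.37],[75,-92,-384,8,0,0,-0.37],[75,-92,-384,8,0,0,-0.37]]'
python3 - <<'E'
from m import *
p,d=shot('side');X=cloud('side',d);x,y,z=[X[...,i] for i in range(3)]
m=(x>450)&(x<600)&(y>-500)&(y<-280)&(z>205)&(z<230);P=X[m];print('tab',len(P),P.mean(0) if len(P) else 0)
p,d=shot('top','top2');X=cloud('top',d);x,y,z=[X[...,i] for i in range(3)]
m=(x>450)&(x<600)&(y>-500)&(y<-280)&(z>205)&(z<230);P=X[m];print('tab',len(P),P.mean(0) if len(P) else 0);objs('top',p,X)
cv2.imwrite('pics/t2c.png',cv2.resize(p[120:250,165:425,::-1],None,fx=3,fy=3,interpolation=cv2.INTER_CUBIC))
E
python3 plan.py '[[416,-97,60,0.45],[416,-97,8,0.45]]'
```

```text
clock: 8.65
eef_pos: [415.5, -96.3, 339.7]
eef_rot: [3.141, -0.0, 0.45]
wrist_force: [0.0, -0.9, 0.6]
finger_gap: 70.4
finger_force: 0.0
tab 119 [ 537.35778697 -475.25750143  216.0271987 ]
tab 55 [ 539.12709426 -467.35576018  218.3926938 ]
top px [253. 171.] n 908 mean [647. 141. 106.] ztop 119 hsv [178. 212. 100.] rect [663. 120.] [274. 172.] longyaw 0.02
top px [303. 174.] n 843 mean [632. -91. 113.] ztop 119 hsv [178. 209.  89.] rect [671. -83.] [262. 166.] longyaw 0.07
top px [212. 163.] n 216 mean [690. 338.  76.] ztop 93 hsv [ 15. 147.  98.] rect [687. 337.] [79. 71.] longyaw 0.03
top px [324. 165.] n 41 mean [ 678. -193.  116.] ztop 119 hsv [178. 208.  88.] rect [ 675. -194.] [92. 12.] longyaw 0.02
top px [186. 173.] n 108 mean [643. 460.  59.] ztop 70 hsv [  5.  183.5 104.5] rect [642. 460.] [56. 54.] longyaw 0.80
top px [198. 193.] n 142 mean [545. 398.  59.] ztop 66 hsv [ 14. 170. 111.] rect [545. 398.] [49. 69.] longyaw 3.04
top px [220. 196.] n 140 mean [533. 297.  60.] ztop 67 hsv [ 14. 170. 112.] rect [533. 298.] [48. 68.] longyaw 2.85
top px [229. 212.] n 149 mean [455. 252.  57.] ztop 65 hsv [ 22. 115. 168.] rect [455. 252.] [74. 42.] longyaw 0.48
top px [206. 216.] n 83 mean [438. 357.  58.] ztop 65 hsv [  6. 129.  80.] rect [439. 356.] [43. 43.] longyaw 1.58
top px [299. 224.] n 46 mean [408. -83.  34.] ztop 45 hsv [ 21.  115.5 104. ] rect [408. -82.] [72. 13.] longyaw 0.45
now [415.9 -97.6 339.2] [3.142 0.    0.448] t 8.8 gap 70.7 F [-0.3  0.8 -0.2] j6 0.81
-> (416, -97, 60, 0.45) shift [  0.3  -0.5 279.2] turn z -0.002 rows 5.6
-> (416, -97, 8, 0.45) shift [ 0.  0. 52.] turn z -0.000 rows 1.0
```

View pics/t2c.png

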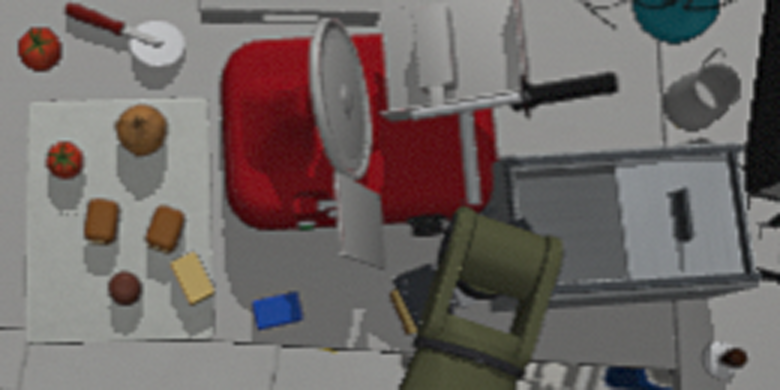

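```bash
python3 -m crank '[[75,0,0,50,0,0,0],[75,0,0,100,0,0,0],[75,0,0,150,0,0,0],[75,0,0,200,0,0,0],[75,0,0,250,0,0,0],[75,0,0,290,0,0,0],[75,0,0,315,0,0,0],[75,0,0,331,0,0,0],[75,0,0,331,0,0,0],[20,0,0,331,0,0,0]]' 25
python3 -m crank '[[20,0,0,0,0,0,0],[20,0,0,0,0,0,0],[20,0,0,0,0,0,0],[20,0,0,0,0,0,0],[20,0,0,-50,0,0,0],[20,0,0,-100,0,0,0],[20,0,0,-150,0,0,0],[20,0,0,-200,0,0,0],[20,0,0,-260,0,0,0],[20,0,0,-260,0,0,0]]'
python3 plan.py '[[524,-305,270,0.073],[524,-305,170,0.073]]'
```

```text
clock: 9.75
eef_pos: [415.8, -97.5, 8.5]
eef_rot: [-3.141, 0.001, 0.448]
wrist_force: [-0.5, -0.4, -0.1]
finger_gap: 65.2
finger_force: 0.0
clock: 10.75
eef_pos: [416.8, -97.0, 273.9]
eef_rot: [3.136, -0.006, 0.449]
wrist_force: [0.1, -0.4, -1.8]
finger_gap: 45.3
finger_force: 24.8
now [416.8 -97.  273.9] [ 3.136 -0.006  0.449] t 10.8 gap 45.3 F [ 0.1 -0.4 -1.8] j6 0.81
-> (524, -305, 270, 0.073) shift [  6.3 233.9   3.9] turn z 0.376 rows 4.7
-> (524, -305, 170, 0.073) shift [  0.   0. 100.] turn z -0.000 rows 2.0
```

```bash
python3 -m crank '[[20,7,236,4,0,0,0.376],[20,7,236,4,0,0,0.376],[20,7,236,4,0,0,0.376],[20,7,236,4,0,0,0.376],[20,7,236,4,0,0,0.376],[20,7,236,4,0,0,0.376],[20,7,236,4,0,0,0.376],[20,7,236,4,0,0,0.376]]'
python3 plan.py '[[525.5,-309,125,0.073]]'
```

```text
clock: 11.55
eef_pos: [524.1, -305.5, 264.3]
eef_rot: [-3.141, 0.0, 0.073]
wrist_force: [0.5, 0.7, -1.7]
finger_gap: 44.9
finger_force: 24.8
now [ 524.1 -305.5  264.3] [-3.141  0.     0.073] t 11.6 gap 44.9 F [ 0.5  0.7 -1.7] j6 0.91
-> (525.5, -309, 125, 0.073) shift [  1.1   3.6 139.3] turn z 0.000 rows 2.8
```

```bash
python3 -m crank '[[20,1,3.5,40,0,0,0],[20,1,3.5,80,0,0,0],[20,1,3.5,115,0,0,0],[20,1,3.5,139,0,0,0],[20,1,3.5,139,0,0,0],[70,1,3.5,139,0,0,0],[70,1,3.5,139,0,0,0],[70,1,3.5,139,0,0,0],[70,1,3.5,95,0,0,0],[70,1,3.5,45,0,0,0]]'
python3 -m crank '[[70,0,0,-50,0,0,0],[70,0,0,-100,0,0,0],[70,0,0,-150,0,0,0],[70,0,0,-200,0,0,0],[70,0,0,-215,0,0,0],[70,0,0,-215,0,0,0]]'
python3 plan.py '[[460,0,430,0.28],[455,252,430,0.48],[455,252,26,0.48]]'
```

```text
clock: 12.55
eef_pos: [525.0, -309.4, 220.3]
eef_rot: [-3.14, 0.002, 0.073]
wrist_force: [0.7, -0.6, 0.8]
finger_gap: 65.8
finger_force: 0.0
clock: 13.15
eef_pos: [525.6, -309.7, 437.8]
eef_rot: [3.138, -0.005, 0.073]
wrist_force: [0.8, -0.2, -0.6]
finger_gap: 65.7
finger_force: 0.0
now [ 525.6 -309.7  437.8] [ 3.138 -0.005  0.073] t 13.2 gap 65.7 F [ 0.8 -0.2 -0.6] j6 0.91
-> (460, 0, 430, 0.28) shift [ -42.9 -313.6    7.8] turn z -0.207 rows 6.3
-> (455, 252, 430, 0.48) shift [  64.8 -243.6    0. ] turn z -0.200 rows 5.0
-> (455, 252, 26, 0.48) shift [  0.   0. 404.] turn z -0.000 rows 8.1
```

```bash
python3 -m crank '[[80,-43,-314,8,0,0,-0.2],[80,-43,-314,8,0,0,-0.2],[80,-43,-314,8,0,0,-0.2],[80,-43,-314,8,0,0,-0.2],[80,-43,-314,8,0,0,-0.2],[80,-43,-314,8,0,0,-0.2],[80,-43,-314,8,0,0,-0.2],[80,-43,-314,8,0,0,-0.2]]'
cat > look.py <<'E'
from m import *
p,d=shot('top');X=cloud('top',d);Y=X.copy();Y[(X[...,1]<235)|(X[...,0]>610)]=np.nan;objs('top',p,Y)
h=cv2.cvtColor(p,cv2.COLOR_RGB2HSV);x,y,z=[X[...,i] for i in range(3)]
# inside the bin
m=(x>440)&(x<620)&(y>-400)&(y<-230)&(z<140)&(z>-20)&(h[...,1]>60)
k,l,s,c=cv2.connectedComponentsWithStats(m.astype('u1'))
for i in range(1,k):
    if s[i,4]>8: print('BIN',s[i,4],X[l==i].mean(0).round(),np.median(h[l==i],axis=0))
m=(x>330)&(x<530)&(y>-200)&(y<220)&(z>15)&(z<60)&(h[...,1]>60);k,l,s,c=cv2.connectedComponentsWithStats(m.astype('u1'))
for i in range(1,k):
    if s[i,4]>15: print('WORKTOP',s[i,4],X[l==i].mean(0).round(),np.median(h[l==i],axis=0))
E
python3 look.py; python3 plan.py '[[455,252,430,0.48],[455,252,26,0.48]]'
```

```text
clock: 13.95
eef_pos: [459.0, 2.2, 425.7]
eef_rot: [-3.141, 0.001, 0.276]
wrist_force: [0.2, -0.5, -0.2]
finger_gap: 75.5
finger_force: 0.0
top px [198. 193.] n 140 mean [545. 399.  59.] ztop 67 hsv [ 14.  170.  111.5] rect [545. 398.] [49. 69.] longyaw 3.04
top px [220. 196.] n 139 mean [533. 297.  59.] ztop 67 hsv [ 14. 169. 112.] rect [533. 298.] [48. 68.] longyaw 2.85
top px [228. 212.] n 131 mean [457. 256.  58.] ztop 65 hsv [ 21. 114. 168.] rect [455. 252.] [74. 42.] longyaw 0.48
top px [206. 216.] n 82 mean [438. 357.  59.] ztop 68 hsv [  6.  128.   79.5] rect [439. 356.] [42. 43.] longyaw 1.58
BIN 171 [ 521. -310.   46.] [ 21. 113. 116.]
WORKTOP 153 [408. 117.  40.] [110. 198. 140.]
now [459.4   0.9 425.6] [-3.141e+00  1.000e-03  2.750e-01] t 14.0 gap 75.1 F [-1.   0.   0.4] j6 1.22
-> (455, 252, 430, 0.48) shift [  63.9 -242.9   -4.4] turn z -0.205 rows 5.0
-> (455, 252, 26, 0.48) shift [  0.   0. 404.] turn z -0.000 rows 8.1
```

```bash
python3 -m crank '[[80,64,-243,0,0,0,-0.205],[80,64,-243,0,0,0,-0.205],[80,64,-243,0,0,0,-0.205],[80,64,-243,0,0,0,-0.205],[80,64,-243,0,0,0,-0.205],[80,64,-243,100,0,0,-0.205],[80,64,-243,200,0,0,-0.205],[80,64,-243,200,0,0,-0.205],[80,64,-243,200,0,0,-0.205],[80,64,-243,200,0,0,-0.205]]'
python3 plan.py '[[455,252,26,0.48]]'
```

```text
clock: 15.0
eef_pos: [454.2, 249.3, 220.1]
eef_rot: [-3.141, 0.011, 0.476]
wrist_force: [-0.7, -0.2, 0.4]
finger_gap: 75.2
finger_force: 0.0
now [454.2 249.3 220.1] [-3.141  0.011  0.476] t 15.0 gap 75.2 F [-0.7 -0.2  0.4] j6 1.53
-> (455, 252, 26, 0.48) shift [  2.   -2.  194.1] turn z -0.004 rows 3.9
```

```bash
python3 -m crank '[[80,1,-1,50,0,0,0],[80,1,-1,100,0,0,0],[80,1,-1,140,0,0,0],[80,1,-1,175,0,0,0],[80,1,-1,197,0,0,0],[80,1,-1,197,0,0,0],[20,1,-1,197,0,0,0],[20,1,-1,197,0,0,0],[20,1,-1,197,0,0,0],[20,1,-1,197,0,0,0]]' 25
python3 -m crank '[[20,0,0,0,0,0,0],[20,0,0,-50,0,0,0],[20,0,0,-100,0,0,0],[20,0,0,-150,0,0,0],[20,0,0,-200,0,0,0],[20,0,0,-250,0,0,0],[20,0,0,-300,0,0,0],[20,0,0,-350,0,0,0],[20,0,0,-405,0,0,0],[20,0,0,-405,0,0,0]]'
python3 plan.py '[[480,0,430,0.28],[525.5,-309,430,0.073],[525.5,-309,125,0.073]]'
```

```text
clock: 16.0
eef_pos: [457.0, 253.1, 30.5]
eef_rot: [3.142, -0.002, 0.478]
wrist_force: [-0.4, 0.5, -0.2]
finger_gap: 46.4
finger_force: 0.0
clock: 17.0
eef_pos: [456.5, 253.0, 440.8]
eef_rot: [3.141, -0.009, 0.478]
wrist_force: [-0.2, -0.3, -0.4]
finger_gap: 45.1
finger_force: 25.0
now [456.5 253.  440.8] [ 3.141 -0.009  0.478] t 17.0 gap 45.1 F [-0.2 -0.3 -0.4] j6 1.53
-> (480, 0, 430, 0.28) shift [-95.5 235.4  10.8] turn z 0.198 rows 5.1
-> (525.5, -309, 430, 0.073) shift [-41.7 309.5  -0. ] turn z 0.207 rows 6.2
-> (525.5, -309, 125, 0.073) shift [  0.   0. 305.] turn z -0.000 rows 6.1
```

```bash
python3 -m crank '[[20,-95,235,5,0,0,0.2],[20,-95,235,5,0,0,0.2],[20,-95,235,5,0,0,0.2],[20,-95,235,5,0,0,0.2],[20,-95,235,5,0,0,0.2],[20,-95,235,5,0,0,0.2]]'
python3 -m crank '[[20,-42,309,0,0,0,0.2],[20,-42,309,0,0,0,0.2],[20,-42,309,0,0,0,0.2],[20,-42,309,0,0,0,0.2],[20,-42,309,0,0,0,0.2],[20,-42,309,0,0,0,0.2],[20,-42,309,0,0,0,0.2],[20,-42,309,0,0,0,0.2],[20,-42,309,100,0,0,0.2],[20,-42,309,150,0,0,0.2]]'
python3 plan.py '[[525.5,-309,130,0.073]]'
```

```text
clock: 17.6
eef_pos: [480.0, -3.8, 428.8]
eef_rot: [3.141, 0.001, 0.273]
wrist_force: [0.1, 0.3, -0.3]
finger_gap: 44.9
finger_force: 25.0
clock: 18.6
eef_pos: [524.9, -306.2, 329.4]
eef_rot: [3.14, -0.003, 0.079]
wrist_force: [2.2, -0.6, -1.5]
finger_gap: 44.9
finger_force: 25.0
now [ 524.9 -306.2  329.4] [ 3.14e+00 -3.00e-03  7.90e-02] t 18.6 gap 44.9 F [ 2.2 -0.6 -1.5] j6 0.9
-> (525.5, -309, 130, 0.073) shift [  0.4   2.9 199.4] turn z 0.006 rows 4.0
```

```bash
python3 -m crank '[[20,-28,3,50,0,0,0],[20,-28,3,100,0,0,0],[20,-28,3,150,0,0,0],[20,-28,3,180,0,0,0],[20,-28,3,190,0,0,0],[20,-28,3,190,0,0,0],[70,-28,3,190,0,0,0],[70,-28,3,190,0,0,0],[70,-28,3,190,0,0,0],[70,-28,3,140,0,0,0]]'
python3 -m crank '[[70,0,0,-50,0,0,0],[70,0,0,-100,0,0,0],[70,0,0,-150,0,0,0],[70,0,0,-200,0,0,0],[70,0,0,-245,0,0,0],[70,0,0,-245,0,0,0]]'
python3 look.py
python3 plan.py '[[470,0,430,-0.1],[533,298,430,-0.29],[533,298,24,-0.29]]'
```

```text
clock: 19.6
eef_pos: [495.0, -312.0, 185.3]
eef_rot: [-3.136, 0.007, 0.078]
wrist_force: [0.8, -1.0, -0.3]
finger_gap: 65.5
finger_force: 0.0
clock: 20.2
eef_pos: [496.8, -313.3, 442.0]
eef_rot: [3.134, -0.009, 0.078]
wrist_force: [-0.1, 0.6, 0.4]
finger_gap: 66.0
finger_force: 0.0
top px [198. 193.] n 143 mean [545. 398.  60.] ztop 67 hsv [ 14. 170. 117.] rect [545. 398.] [49. 69.] longyaw 3.04
top px [220. 196.] n 140 mean [533. 297.  59.] ztop 67 hsv [ 14. 169. 117.] rect [533. 298.] [48. 68.] longyaw 2.85
top px [206. 216.] n 83 mean [438. 357.  59.] ztop 68 hsv [  6. 129.  83.] rect [439. 356.] [42. 43.] longyaw 1.58
BIN 263 [ 508. -313.   72.] [ 21. 115. 120.]
WORKTOP 154 [408. 117.  39.] [110.  198.  146.5]
now [ 496.9 -313.4  438.1] [ 3.137 -0.005  0.078] t 20.2 gap 65.8 F [ 0.3 -0.8 -1.4] j6 0.87
-> (470, 0, 430, -0.1) shift [  -2.5 -314.5    8.1] turn z 0.178 rows 6.3
-> (533, 298, 430, -0.29) shift [  32.9 -302.8    0. ] turn z 0.190 rows 6.1
-> (533, 298, 24, -0.29) shift [  0.  -0. 406.] turn z -0.000 rows 8.1
```

```bash
python3 -m crank '[[80,-2.5,-314,8,0,0,-1.4],[80,-2.5,-314,8,0,0,-1.4],[80,-2.5,-314,8,0,0,-1.4],[80,-2.5,-314,8,0,0,-1.4],[80,-2.5,-314,8,0,0,-1.4],[80,-2.5,-314,8,0,0,-1.4],[80,-2.5,-314,8,0,0,-1.4],[80,-2.5,-314,8,0,0,-1.4],[80,-2.5,-314,8,0,0,-1.4],[80,-2.5,-314,8,0,0,-1.4]]'
python3 plan.py '[[533,298,430,2.85]]'
```

```text
clock: 21.25
eef_pos: [469.6, -0.2, 425.6]
eef_rot: [-3.14, 0.0, 1.484]
wrist_force: [0.2, -0.1, -0.4]
finger_gap: 75.1
finger_force: 0.0
now [ 4.696e+02 -2.000e-01  4.256e+02] [-3.14   0.     1.484] t 21.2 gap 75.1 F [ 0.2 -0.1 -0.4] j6 0.01
-> (533, 298, 430, 2.85) shift [302.6  37.3  -4.4] turn z -1.366 rows 9.1
```

```bash
python3 -m crank '[[80,302.5,37,0,0,0,-1.366],[80,302.5,37,0,0,0,-1.366],[80,302.5,37,0,0,0,-1.366],[80,302.5,37,0,0,0,-1.366],[80,302.5,37,0,0,0,-1.366],[80,302.5,37,0,0,0,-1.366],[80,302.5,37,50,0,0,-1.366],[80,302.5,37,100,0,0,-1.366],[80,302.5,37,150,0,0,-1.366],[80,302.5,37,200,0,0,-1.366]]'
python3 plan.py '[[533,298,24,2.85]]'
```

```text
clock: 22.25
eef_pos: [533.9, 297.0, 223.8]
eef_rot: [-3.141, -0.001, 2.85]
wrist_force: [1.5, 1.0, -0.5]
finger_gap: 75.2
finger_force: 0.0
now [533.9 297.  223.8] [-3.141e+00 -1.000e-03  2.850e+00] t 22.2 gap 75.2 F [ 1.5  1.  -0.5] j6 -0.83
-> (533, 298, 24, 2.85) shift [  1.2   0.7 199.8] turn z -0.000 rows 4.0
```

```bash
python3 -m crank '[[80,1,0.5,50,0,0,0],[80,1,0.5,100,0,0,0],[80,1,0.5,150,0,0,0],[80,1,0.5,180,0,0,0],[80,1,0.5,199,0,0,0],[80,1,0.5,199,0,0,0],[80,1,0.5,199,0,0,0],[20,1,0.5,199,0,0,0],[20,1,0.5,199,0,0,0],[20,1,0.5,199,0,0,0]]' 25
python3 -m crank '[[20,0,0,0,0,0,0],[20,0,0,0,0,0,0],[20,0,0,-50,0,0,0],[20,0,0,-100,0,0,0],[20,0,0,-150,0,0,0],[20,0,0,-200,0,0,0],[20,0,0,-250,0,0,0],[20,0,0,-300,0,0,0],[20,0,0,-350,0,0,0],[20,0,0,-405,0,0,0]]'
python3 plan.py '[[480,0,440,3.0],[530,-309,440,3.215]]'
```

```text
clock: 23.25
eef_pos: [534.3, 298.2, 28.5]
eef_rot: [3.141, 0.001, 2.844]
wrist_force: [-0.0, -0.2, -0.6]
finger_gap: 54.6
finger_force: 0.0
clock: 24.25
eef_pos: [533.5, 297.8, 429.9]
eef_rot: [3.141, 0.0, 2.844]
wrist_force: [0.6, -0.9, -0.5]
finger_gap: 51.5
finger_force: 24.9
now [533.5 297.8 429.9] [3.141 0.    2.844] t 24.2 gap 51.5 F [ 0.6 -0.9 -0.5] j6 -0.82
-> (480, 0, 440, 3.0) shift [ -36.3 -300.4  -10.1] turn z -0.156 rows 6.1
-> (530, -309, 440, 3.215) shift [ -93.1 -298.9    0. ] turn z -0.215 rows 6.3
```

```bash
python3 -m crank '[[20,-36,-300,-5,0,0,-0.156],[20,-36,-300,-5,0,0,-0.156],[20,-36,-300,-5,0,0,-0.156],[20,-36,-300,-5,0,0,-0.156],[20,-36,-300,-5,0,0,-0.156],[20,-36,-300,-5,0,0,-0.156],[20,-36,-300,-5,0,0,-0.156]]'
python3 -m crank '[[20,-108,-297,0,0,0,-0.2],[20,-108,-297,0,0,0,-0.2],[20,-108,-297,0,0,0,-0.2],[20,-108,-297,0,0,0,-0.2],[20,-108,-297,0,0,0,-0.2],[20,-108,-297,0,0,0,-0.2],[20,-108,-297,0,0,0,-0.2],[20,-108,-297,50,0,0,-0.2],[20,-108,-297,100,0,0,-0.2],[20,-108,-297,150,0,0,-0.2]]'
python3 plan.py '[[545,-310,145,3.215]]'
```

```text
clock: 24.95
eef_pos: [479.5, -3.5, 433.2]
eef_rot: [-3.141, 0.001, 2.995]
wrist_force: [1.0, -0.0, -1.0]
finger_gap: 52.0
finger_force: 24.9
clock: 25.95
eef_pos: [545.4, -308.0, 280.5]
eef_rot: [3.141, -0.0, -3.083]
wrist_force: [0.7, -0.6, -0.8]
finger_gap: 52.1
finger_force: 24.9
now [ 545.4 -308.   280.5] [ 3.141 -0.    -3.083] t 25.9 gap 52.1 F [ 0.7 -0.6 -0.8] j6 -2.2
-> (545, -310, 145, 3.215) shift [  0.5  -1.9 135.5] turn z -6.298 rows 42.0
```

```bash
python3 -m crank '[[20,0,-2,50,0,0,0],[20,0,-2,100,0,0,0],[20,0,-2,130,0,0,0],[20,0,-2,135,0,0,0],[20,0,-2,135,0,0,0],[75,0,-2,135,0,0,0],[75,0,-2,135,0,0,0],[75,0,-2,135,0,0,0],[75,0,-2,85,0,0,0],[75,0,-2,35,0,0,0]]'
python3 -m crank '[[75,0,0,-50,0,0,0],[75,0,0,-100,0,0,0],[75,0,0,-150,0,0,0],[75,0,0,-195,0,0,0],[75,0,0,-195,0,0,0],[75,0,0,-195,0,0,0]]'
python3 look.py
python3 plan.py '[[470,0,430,-3.2],[545,398,430,-3.243],[545,398,24,-3.243]]'
```

```text
clock: 26.95
eef_pos: [545.1, -310.3, 248.9]
eef_rot: [3.141, -0.001, -3.083]
wrist_force: [1.1, -0.9, 0.9]
finger_gap: 70.5
finger_force: 0.0
clock: 27.55
eef_pos: [545.5, -310.6, 443.5]
eef_rot: [-3.14, 0.002, -3.083]
wrist_force: [0.2, -0.7, -1.0]
finger_gap: 70.5
finger_force: 0.0
top px [198. 193.] n 141 mean [545. 398.  59.] ztop 67 hsv [ 14. 169. 117.] rect [545. 398.] [49. 69.] longyaw 3.04
top px [206. 216.] n 82 mean [438. 357.  59.] ztop 65 hsv [  6.  127.5  84. ] rect [439. 356.] [43. 43.] longyaw 1.58
BIN 284 [ 546. -309.   66.] [ 19.  114.   99.5]
WORKTOP 153 [408. 117.  39.] [110. 198. 147.]
now [ 545.5 -310.5  442. ] [ 3.141e+00 -1.000e-03 -3.083e+00] t 27.6 gap 70.4 F [ 1.   0.4 -0.9] j6 -2.2
-> (470, 0, 430, -3.2) shift [ 57.3 314.4  12. ] turn z 0.117 rows 6.4
-> (545, 398, 430, -3.243) shift [-51.6 401.7   0. ] turn z 0.043 rows 8.1
-> (545, 398, 24, -3.243) shift [  0.   0. 406.] turn z -0.000 rows 8.1
```

```bash
python3 -m crank '[[80,57,314,10,0,0,0.12],[80,57,314,10,0,0,0.12],[80,57,314,10,0,0,0.12],[80,57,314,10,0,0,0.12],[80,57,314,10,0,0,0.12],[80,57,314,10,0,0,0.12],[80,57,314,10,0,0,0.12]]'
python3 -m crank '[[80,-52,402,0,0,0,0.043],[80,-52,402,0,0,0,0.043],[80,-52,402,0,0,0,0.043],[80,-52,402,0,0,0,0.043],[80,-52,402,0,0,0,0.043],[80,-52,402,0,0,0,0.043],[80,-52,402,0,0,0,0.043],[80,-52,402,0,0,0,0.043],[80,-52,402,50,0,0,0.043],[80,-52,402,100,0,0,0.043]]'
python3 look.py
python3 plan.py '[[545,398,24,3.04]]'
```

```text
clock: 28.3
eef_pos: [468.7, 2.7, 431.8]
eef_rot: [3.141, -0.001, 3.082]
wrist_force: [0.1, 0.4, 0.5]
finger_gap: 75.5
finger_force: 0.0
clock: 29.3
eef_pos: [547.8, 400.1, 329.5]
eef_rot: [3.141, 0.0, 3.039]
wrist_force: [1.7, 0.5, -2.0]
finger_gap: 75.1
finger_force: 0.0
BIN 378 [ 531. -313.   71.] [ 20. 114. 111.]
WORKTOP 152 [408. 116.  39.] [110. 198. 145.]
now [544.2 396.9 316.1] [-3.128 -0.017  3.038] t 29.4 gap 75.2 F [  0.2   0.9 -10.8] j6 -0.89
-> (545, 398, 24, 3.04) shift [ -0.7   1.2 292.1] turn z -0.002 rows 5.8
```

```bash
python3 -m crank '[[80,0,0,0,0,0,0],[80,0,0,0,0,0,0]]'; python3 plan.py '[[545,398,24,3.04]]'
```

```text
clock: 29.55
eef_pos: [547.5, 397.5, 336.9]
eef_rot: [3.139, 0.004, 3.036]
wrist_force: [0.3, -0.3, 1.0]
finger_gap: 75.3
finger_force: 0.0
now [547.5 397.5 336.9] [3.139 0.004 3.036] t 29.6 gap 75.3 F [ 0.3 -0.3  1. ] j6 -0.89
-> (545, 398, 24, 3.04) shift [2.500e+00 2.000e-01 3.129e+02] turn z -0.004 rows 6.3
```

```bash
python3 -m crank '[[80,2,0,50,0,0,0],[80,2,0,100,0,0,0],[80,2,0,150,0,0,0],[80,2,0,190,0,0,0],[80,2,0,220,0,0,0],[80,2,0,230,0,0,0],[80,2,0,230,0,0,0],[80,2,0,230,0,0,0]]'; python3 plan.py '[[545,398,25,3.04]]'
```

```text
clock: 30.35
eef_pos: [546.6, 398.6, 106.5]
eef_rot: [3.139, 0.004, 3.037]
wrist_force: [-0.1, -0.0, 2.1]
finger_gap: 75.1
finger_force: 0.0
now [546.6 398.6 106.5] [3.139 0.004 3.037] t 30.4 gap 75.1 F [-0.1 -0.   2.1] j6 -0.89
-> (545, 398, 25, 3.04) shift [ 1.5 -0.8 81.5] turn z -0.003 rows 1.6
```

```bash
python3 -m crank '[[80,1,-0.5,40,0,0,0],[80,1,-0.5,65,0,0,0],[80,1,-0.5,80,0,0,0],[80,1,-0.5,80,0,0,0],[20,1,-0.5,80,0,0,0],[20,1,-0.5,80,0,0,0],[20,1,-0.5,80,0,0,0],[20,1,-0.5,80,0,0,0],[20,1,-0.5,80,0,0,0],[20,1,-0.5,80,0,0,0]]' 25
python3 -m crank '[[20,0,0,-40,0,0,0],[20,0,0,-90,0,0,0],[20,0,0,-140,0,0,0],[20,0,0,-190,0,0,0],[20,0,0,-240,0,0,0],[20,0,0,-290,0,0,0],[20,0,0,-340,0,0,0],[20,0,0,-390,0,0,0],[20,0,0,-410,0,0,0],[20,0,0,-410,0,0,0]]'
python3 plan.py '[[490,80,440,3.1],[525,-309,440,3.215]]'
```

```text
clock: 31.35
eef_pos: [544.6, 397.9, 24.3]
eef_rot: [3.14, 0.002, 3.037]
wrist_force: [-1.0, 1.0, 7.2]
finger_gap: 51.9
finger_force: 25.0
clock: 32.35
eef_pos: [544.1, 397.4, 436.2]
eef_rot: [3.138, 0.004, 3.037]
wrist_force: [0.4, -0.5, -1.4]
finger_gap: 51.8
finger_force: 25.0
now [544.1 397.4 436.2] [3.138 0.004 3.037] t 32.4 gap 51.8 F [ 0.4 -0.5 -1.4] j6 -0.89
-> (490, 80, 440, 3.1) shift [  20.6 -321.4   -3.8] turn z -0.063 rows 6.4
-> (525, -309, 440, 3.215) shift [ -51.1 -387.2    0. ] turn z -0.115 rows 7.8
```

```bash
python3 -m crank '[[20,21,-321,0,0,0,-0.06],[20,21,-321,0,0,0,-0.06],[20,21,-321,0,0,0,-0.06],[20,21,-321,0,0,0,-0.06],[20,21,-321,0,0,0,-0.06],[20,21,-321,0,0,0,-0.06],[20,21,-321,0,0,0,-0.06]]'
python3 -m crank '[[20,-45,-387,0,0,0,-0.115],[20,-45,-387,0,0,0,-0.115],[20,-45,-387,0,0,0,-0.115],[20,-45,-387,0,0,0,-0.115],[20,-45,-387,0,0,0,-0.115],[20,-45,-387,0,0,0,-0.115],[20,-45,-387,0,0,0,-0.115],[20,-45,-387,0,0,0,-0.115],[20,-45,-387,40,0,0,-0.115],[20,-45,-387,60,0,0,-0.115]]'
python3 look.py
python3 plan.py '[[520,-312,170,-3.068]]'
```

```text
clock: 33.05
eef_pos: [488.3, 77.3, 431.6]
eef_rot: [-3.141, -0.001, 3.094]
wrist_force: [-0.4, 0.4, -0.7]
finger_gap: 51.8
finger_force: 25.0
clock: 34.05
eef_pos: [516.4, -309.2, 367.6]
eef_rot: [3.138, -0.004, -3.073]
wrist_force: [0.3, -0.1, -1.4]
finger_gap: 52.0
finger_force: 25.0
top px [206. 216.] n 82 mean [438. 357.  58.] ztop 67 hsv [  6.  128.   82.5] rect [439. 356.] [42. 43.] longyaw 1.58
BIN 326 [ 539. -311.   69.] [ 19. 114. 105.]
WORKTOP 154 [408. 117.  39.] [110. 199. 146.]
now [ 516.1 -308.3  365.2] [ 3.136 -0.007 -3.072] t 34.1 gap 51.8 F [ 0.8  0.5 -3.3] j6 -2.24
-> (520, -312, 170, -3.068) shift [ -3.6  -4.  195.2] turn z -0.004 rows 3.9
```

```bash
python3 -m crank '[[20,-3,-3,50,0,0,0],[20,-3,-3,100,0,0,0],[20,-3,-3,150,0,0,0],[20,-3,-3,190,0,0,0],[20,-3,-3,198,0,0,0],[20,-3,-3,198,0,0,0],[75,-3,-3,198,0,0,0],[75,-3,-3,198,0,0,0],[75,-3,-3,198,0,0,0],[75,-3,-3,150,0,0,0]]'
python3 -m crank '[[75,0,0,-50,0,0,0],[75,0,0,-100,0,0,0],[75,0,0,-150,0,0,0],[75,0,0,-200,0,0,0],[75,0,0,-225,0,0,0],[75,0,0,-225,0,0,0]]'
python3 look.py
python3 plan.py '[[450,0,430,3.0],[439,356,430,2.8],[439,356,22,2.8]]'
```

```text
clock: 35.1
eef_pos: [518.8, -310.0, 218.8]
eef_rot: [3.136, -0.007, -3.071]
wrist_force: [-0.7, 0.0, 0.1]
finger_gap: 70.3
finger_force: 0.0
clock: 35.7
eef_pos: [520.3, -311.0, 452.7]
eef_rot: [-3.137, 0.006, -3.071]
wrist_force: [-0.5, -0.3, -0.2]
finger_gap: 70.7
finger_force: 0.0
top px [206. 216.] n 82 mean [438. 357.  59.] ztop 67 hsv [  6.  129.   83.5] rect [439. 356.] [42. 43.] longyaw 1.58
BIN 387 [ 534. -308.   93.] [ 15. 144.  90.]
WORKTOP 153 [408. 116.  39.] [110. 198. 147.]
now [ 520.4 -311.1  449.7] [-3.139e+00  3.000e-03 -3.071e+00] t 35.8 gap 70.5 F [-0.5  0.7 -0.4] j6 -2.24
-> (450, 0, 430, 3.0) shift [ 48.4 315.2  19.7] turn z -6.071 rows 40.5
-> (439, 356, 430, 2.8) shift [ 61.1 350.9   0. ] turn z 0.200 rows 7.1
-> (439, 356, 22, 2.8) shift [  0.   0. 408.] turn z -0.000 rows 8.2
```

```bash
python3 -m crank '[[90,48,315,15,0,0,0.21],[90,48,315,15,0,0,0.21],[90,48,315,15,0,0,0.21],[90,48,315,15,0,0,0.21],[90,48,315,15,0,0,0.21],[90,48,315,15,0,0,0.21],[90,48,315,15,0,0,0.21]]'
python3 -m crank '[[90,61,351,0,0,0,0.2],[90,61,351,0,0,0,0.2],[90,61,351,0,0,0,0.2],[90,61,351,0,0,0,0.2],[90,61,351,0,0,0,0.2],[90,61,351,0,0,0,0.2],[90,61,351,0,0,0,0.2],[90,61,351,0,0,0,0.2],[90,61,351,50,0,0,0.2],[90,61,351,100,0,0,0.2]]'
python3 -m crank '[[90,0,0,50,0,0,0],[90,0,0,100,0,0,0],[90,0,0,150,0,0,0],[90,0,0,190,0,0,0],[90,0,0,220,0,0,0],[90,0,0,220,0,0,0],[90,0,0,220,0,0,0]]'
python3 plan.py '[[439,356,22,2.8]]'
python3 - <<'E'
from m import *
p,d=shot('side','side3');X=cloud('side',d);X[(X[...,1]<235)|(X[...,0]>610)]=np.nan;objs('side',p,X)
cv2.imwrite('pics/s3c.png',cv2.resize(p[140:384,160:470,::-1],None,fx=2,fy=2,interpolation=cv2.INTER_CUBIC))
E
```

```text
clock: 36.45
eef_pos: [448.9, 2.9, 432.0]
eef_rot: [3.141, -0.001, 3.004]
wrist_force: [1.0, -0.9, 1.1]
finger_gap: 84.4
finger_force: 0.0
clock: 37.45
eef_pos: [438.6, 355.9, 330.8]
eef_rot: [3.141, 0.0, 2.803]
wrist_force: [0.8, 1.0, -0.8]
finger_gap: 84.5
finger_force: 0.0
clock: 38.15
eef_pos: [438.9, 355.5, 113.5]
eef_rot: [-3.141, -0.0, 2.802]
wrist_force: [-0.3, 0.4, 1.6]
finger_gap: 84.6
finger_force: 0.0
now [438.9 355.5 113.5] [-3.141 -0.     2.802] t 38.1 gap 84.6 F [-0.3  0.4  1.6] j6 -0.61
-> (439, 356, 22, 2.8) shift [ 0.1  0.5 91.5] turn z 0.002 rows 1.8
side px [213. 187.] n 75 mean [436. 347.  53.] ztop 62 hsv [ 5. 90. 87.] rect [436. 346.] [44. 42.] longyaw 1.09
```

View pics/s3c.png

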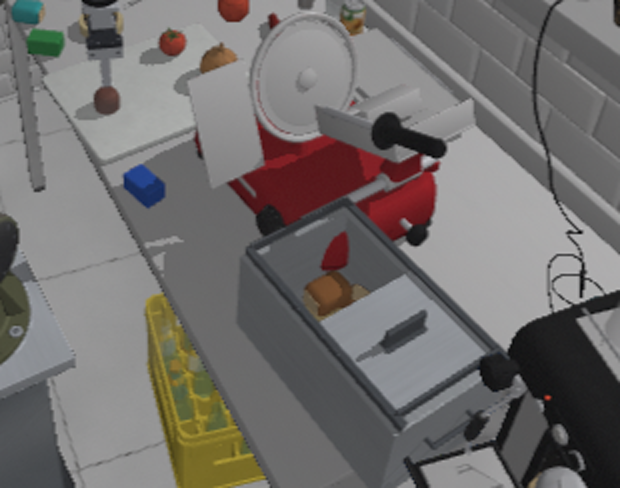

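```bash
python3 -m crank '[[90,0,0,40,0,0,0],[90,0,0,70,0,0,0],[90,0,0,91,0,0,0],[90,0,0,91,0,0,0],[20,0,0,91,0,0,0],[20,0,0,91,0,0,0],[20,0,0,91,0,0,0],[20,0,0,91,0,0,0],[20,0,0,91,0,0,0],[20,0,0,91,0,0,0]]' 25
python3 -m crank '[[20,0,0,-40,0,0,0],[20,0,0,-90,0,0,0],[20,0,0,-140,0,0,0],[20,0,0,-190,0,0,0],[20,0,0,-240,0,0,0],[20,0,0,-290,0,0,0],[20,0,0,-340,0,0,0],[20,0,0,-390,0,0,0],[20,0,0,-415,0,0,0],[20,0,0,-415,0,0,0]]'
python3 plan.py '[[470,40,440,3.0],[522,-309,440,3.215]]'
python3 - <<'E'
from h import *
c=optics.calibration('side');K=c['camera_matrix']
for q in [(470,0,0),(500,0,0),(530,0,0),(500,40,0),(500,-30,0),(530,-30,0),(530,40,0),(560,0,20)]:
    P=np.array(c['R'])@q+c['t'];s=P[:2]/P[2];s=s*(1+c['k1']*(s@s));print(q,np.round((s[0]*K[0][0]+K[0][2]-160)*2),np.round((s[1]*K[1][1]+K[1][2]-140)*2))
E
```

```text
clock: 39.2
eef_pos: [439.4, 356.4, 23.0]
eef_rot: [3.14, 0.001, 2.802]
wrist_force: [-0.2, 1.2, 7.0]
finger_gap: 53.4
finger_force: 25.0
clock: 40.2
eef_pos: [439.0, 356.0, 440.7]
eef_rot: [3.137, 0.003, 2.802]
wrist_force: [-0.2, -0.0, -0.4]
finger_gap: 53.5
finger_force: 25.0
now [439.  356.  440.7] [3.137e+00 3.000e-03 2.802e+00] t 40.2 gap 53.5 F [-0.2 -0.  -0.4] j6 -0.61
-> (470, 40, 440, 3.0) shift [-134.5 -287.6    0.7] turn z -0.198 rows 6.3
-> (522, -309, 440, 3.215) shift [-100.7 -338.2    0. ] turn z -0.215 rows 7.1
(470, 0, 0) 201.0 219.0
(500, 0, 0) 215.0 214.0
(530, 0, 0) 229.0 208.0
(500, 40, 0) 205.0 200.0
(500, -30, 0) 223.0 224.0
(530, -30, 0) 237.0 219.0
(530, 40, 0) 218.0 194.0
(560, 0, 20) 243.0 195.0
```

```bash
python3 -m crank '[[20,-134,-287,0,0,0,-0.2],[20,-134,-287,0,0,0,-0.2],[20,-134,-287,0,0,0,-0.2],[20,-134,-287,0,0,0,-0.2],[20,-134,-287,0,0,0,-0.2],[20,-134,-287,0,0,0,-0.2],[20,-134,-287,0,0,0,-0.2]]'
python3 -m crank '[[20,-101,-338,0,0,0,-0.215],[20,-101,-338,0,0,0,-0.215],[20,-101,-338,0,0,0,-0.215],[20,-101,-338,0,0,0,-0.215],[20,-101,-338,0,0,0,-0.215],[20,-101,-338,0,0,0,-0.215],[20,-101,-338,0,0,0,-0.215],[20,-101,-338,0,0,0,-0.215],[20,-101,-338,40,0,0,-0.215],[20,-101,-338,60,0,0,-0.215]]'
python3 - <<'E'
from h import *
p,d=shot('top');X=cloud('top',d)
q=cv2.resize(p[160:230,320:425,::-1],None,fx=6,fy=6,interpolation=cv2.INTER_CUBIC);cv2.imwrite('pics/b4.png',np.clip(q*1.5,0,255).astype('u1'))
p,d=shot('side');cv2.imwrite('pics/b4s.png',cv2.resize(p[230:340,270:430,::-1],None,fx=4,fy=4,interpolation=cv2.INTER_CUBIC))
E
python3 plan.py '[[522,-311,180,-3.068]]'
```

```text
clock: 40.9
eef_pos: [469.3, 37.3, 435.6]
eef_rot: [-3.141, -0.002, 2.999]
wrist_force: [0.2, 0.3, -0.6]
finger_gap: 53.1
finger_force: 25.0
clock: 41.9
eef_pos: [522.0, -308.1, 372.7]
eef_rot: [3.139, -0.004, -3.067]
wrist_force: [-0.7, -1.3, -1.3]
finger_gap: 53.1
finger_force: 25.0
now [ 521.9 -307.5  373.1] [ 3.137 -0.005 -3.066] t 42.0 gap 53.0 F [-0.4 -0.1 -0.2] j6 -2.24
-> (522, -311, 180, -3.068) shift [ 1.000e-01 -3.500e+00  1.931e+02] turn z 0.002 rows 3.9
```

View pics/b4.png

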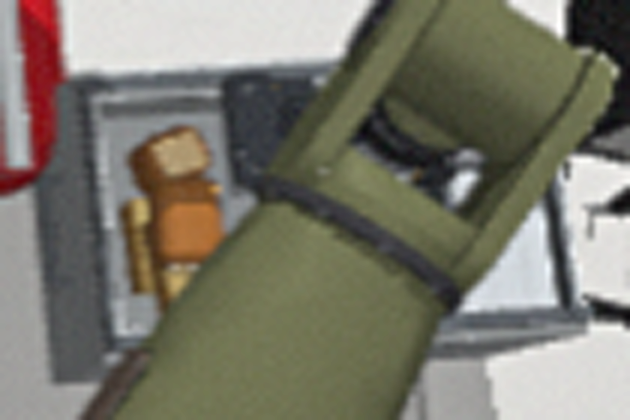

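```bash
python3 -m crank '[[20,0,-3,50,0,0,0],[20,0,-3,100,0,0,0],[20,0,-3,150,0,0,0],[20,0,-3,195,0,0,0],[20,0,-3,220,0,0,0],[20,0,-3,220,0,0,0],[75,0,-3,220,0,0,0],[75,0,-3,220,0,0,0],[75,0,-3,220,0,0,0],[75,0,-3,170,0,0,0]]'
python3 -m crank '[[75,0,0,-50,0,0,0],[75,0,0,-100,0,0,0],[75,0,0,-150,0,0,0],[75,0,0,-170,0,0,0],[75,0,0,-170,0,0,0],[75,0,0,-170,0,0,0]]'
python3 look.py
python3 plan.py '[[538,-471,370,3.215],[538,-471,205,3.215]]'
```

```text
clock: 43.0
eef_pos: [521.1, -310.0, 203.0]
eef_rot: [3.136, -0.007, -3.066]
wrist_force: [0.6, -0.1, 1.0]
finger_gap: 70.4
finger_force: 0.0
clock: 43.6
eef_pos: [522.6, -311.0, 376.6]
eef_rot: [-3.142, -0.0, -3.066]
wrist_force: [-0.6, 0.5, -0.2]
finger_gap: 70.2
finger_force: 0.0
BIN 275 [ 541. -304.   79.] [ 17. 128.  74.]
WORKTOP 153 [408. 117.  39.] [110. 198. 146.]
now [ 522.6 -311.   375.7] [ 3.141e+00 -1.000e-03 -3.066e+00] t 43.6 gap 70.7 F [ 0.1  0.4 -1. ] j6 -2.24
-> (538, -471, 370, 3.215) shift [  -3.4 -160.7    5.7] turn z -6.281 rows 41.9
-> (538, -471, 205, 3.215) shift [ -0.   0. 165.] turn z -0.000 rows 3.3
```

```bash
python3 -m crank '[[50,-3,-160,0,0,0,0],[50,-3,-160,0,0,0,0],[50,-3,-160,0,0,0,0],[50,-3,-160,0,0,0,0],[50,-3,-160,0,0,0,0],[50,-3,-160,50,0,0,0],[50,-3,-160,50,0,0,0],[50,-3,-160,50,0,0,0]]'
python3 - <<'E'
from h import *
p,d=shot('side');X=cloud('side',d);x,y,z=[X[...,i] for i in range(3)];h=cv2.cvtColor(p,cv2.COLOR_RGB2HSV)
m=(x>440)&(x<610)&(y>-390)&(y<-240)&(h[...,1]>60)&(z<230);print('side bin z pct',np.percentile(z[m],[50,95,99,100]).round())
cv2.imwrite('pics/b5s.png',cv2.resize(p[230:340,270:430,::-1],None,fx=4,fy=4,interpolation=cv2.INTER_CUBIC))
p,d=shot('top');X=cloud('top',d);x,y,z=[X[...,i] for i in range(3)]
m=(x>460)&(x<600)&(y>-370)&(y<-250)&(h[...,1]>-1)&(z<178);print('top bin z',np.percentile(z[m],[50,95,99,100]).round())
E
python3 plan.py '[[538,-471,205,-3.068]]'
```

```text
clock: 44.45
eef_pos: [537.9, -469.4, 328.3]
eef_rot: [3.141, -0.0, -3.065]
wrist_force: [0.3, 0.9, 2.2]
finger_gap: 46.7
finger_force: 0.0
side bin z pct [132. 175. 179. 193.]
top bin z [ 81. 175. 177. 178.]
now [ 538.6 -470.4  331.6] [-3.137  0.004 -3.066] t 44.5 gap 47.2 F [ 0.5 -0.5 -0. ] j6 -2.42
-> (538, -471, 205, -3.068) shift [  0.6  -0.6 126.6] turn z 0.002 rows 2.5
```

View pics/b5s.png

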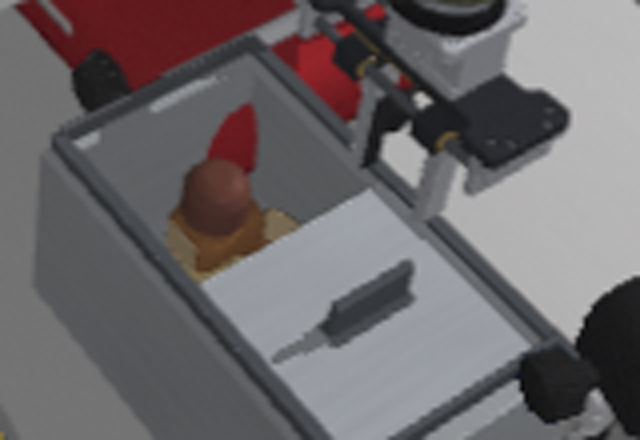

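Run:
```python
from h import *
for n in('side','top'):
    p,d=shot(n);X=cloud(n,d);x,y,z=[X[...,i] for i in range(3)];h=cv2.cvtColor(p,cv2.COLOR_RGB2HSV)
    m=(x>450)&(x<605)&(y>-385)&(y<-245)&(h[...,1]>60)&(h[...,0]<25)&(z<230)
    m=cv2.erode(m.astype('u1'),np.ones((3,3)))>0
    s=m&(h[...,0]<10);print(n,'all',m.sum(),np.percentile(z[m],[50,95,100]).round(),'salami',s.sum(),np.percentile(z[s],[5,50,95,100]).round() if s.any() else 0,X[s].mean(0).round() if s.any() else 0)
```

```text
side all 447 [140. 176. 181.] salami 237 [137. 166. 177. 181.] [ 513. -325.  162.]
top all 321 [108. 179. 186.] salami 100 [144. 172. 183. 186.] [ 519. -302.  169.]
```

Run:
```python
from h import *
p,d=shot('top');X=cloud('top',d)
q=cv2.resize(p[160:230,320:425,::-1],None,fx=6,fy=6,interpolation=cv2.INTER_CUBIC);cv2.imwrite('pics/b6.png',np.clip(q*1.5,0,255).astype('u1'))
for v in range(176,220,4): print(v,[tuple(X[v,u].round().astype(int)) for u in range(338,366,4)])
```

```text
176 [(np.int64(611), np.int64(-240), np.int64(177)), (np.int64(609), np.int64(-256), np.int64(183)), (np.int64(612), np.int64(-277), np.int64(172)), (np.int64(636), np.int64(-326), np.int64(71)), (np.int64(639), np.int64(-350), np.int64(56)), (np.int64(640), np.int64(-370), np.int64(56)), (np.int64(640), np.int64(-390), np.int64(53))]
180 [(np.int64(629), np.int64(-285), np.int64(7)), (np.int64(629), np.int64(-304), np.int64(9)), (np.int64(630), np.int64(-325), np.int64(4)), (np.int64(631), np.int64(-346), np.int64(2)), (np.int64(630), np.int64(-364), np.int64(9)), (np.int64(629), np.int64(-383), np.int64(11)), (np.int64(630), np.int64(-404), np.int64(8))]
184 [(np.int64(609), np.int64(-284), np.int64(7)), (np.int64(609), np.int64(-304), np.int64(8)), (np.int64(594), np.int64(-302), np.int64(82)), (np.int64(594), np.int64(-321), np.int64(82)), (np.int64(595), np.int64(-342), np.int64(77)), (np.int64(609), np.int64(-382), np.int64(14)), (np.int64(610), np.int64(-403), np.int64(10))]
188 [(np.int64(589), np.int64(-284), np.int64(3)), (np.int64(584), np.int64(-297), np.int64(30)), (np.i
[... 1884 characters left out ...]
nt64(-398), np.int64(9))]
212 [(np.int64(445), np.int64(-227), np.int64(204)), (np.int64(469), np.int64(-298), np.int64(11)), (np.int64(470), np.int64(-318), np.int64(7)), (np.int64(469), np.int64(-336), np.int64(13)), (np.int64(468), np.int64(-354), np.int64(20)), (np.int64(470), np.int64(-376), np.int64(10)), (np.int64(469), np.int64(-393), np.int64(19))]
216 [(np.int64(429), np.int64(-229), np.int64(193)), (np.int64(428), np.int64(-246), np.int64(197)), (np.int64(429), np.int64(-265), np.int64(189)), (np.int64(429), np.int64(-282), np.int64(193)), (np.int64(430), np.int64(-300), np.int64(191)), (np.int64(430), np.int64(-317), np.int64(192)), (np.int64(429), np.int64(-333), np.int64(198))]
```

View pics/b6.png

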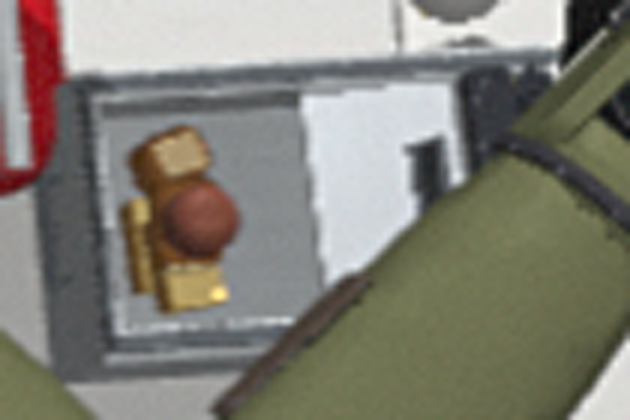

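```bash
python3 plan.py '[[521,-310,325,3.217]]'; python3 -m crank '[[85,0,0,0,0,0,0.15],[85,0,0,0,0,0,0.3],[85,0,40,0,0,0,0.45],[85,0,80,0,0,0,0.6],[85,4,120,0,0,0,0.75],[85,5,160,0,0,0,0.9],[85,5,160,0,0,0,1.05],[85,5,160,0,0,0,1.2],[85,5,160,0,0,0,1.35],[85,5,160,0,0,0,1.5]]';python3 -m crank '[[85,0,0,0,0,0,0.07],[85,0,0,0,0,0,0.07],[85,0,0,0,0,0,0.07]]'; python3 plan.py '[[521,-310,142,1.644],[518,-357,142,1.644]]'
```

```text
now [ 538.3 -470.6  329.7] [-3.138e+00  3.000e-03 -3.066e+00] t 44.7 gap 47.1 F [-0.3 -0.  -0.3] j6 -2.42
-> (521, -310, 325, 3.217) shift [  5.1 161.5   4.7] turn z -6.283 rows 41.9
clock: 45.7
eef_pos: [521.2, -311.4, 328.5]
eef_rot: [3.14, 0.002, 1.711]
wrist_force: [-0.3, -0.6, 0.2]
finger_gap: 80.1
finger_force: 0.0
clock: 46.0
eef_pos: [521.0, -311.4, 327.8]
eef_rot: [3.141, 0.001, 1.649]
wrist_force: [0.6, -0.4, 0.4]
finger_gap: 79.8
finger_force: 0.0
now [ 521.  -311.4  327.8] [3.141e+00 1.000e-03 1.649e+00] t 46.0 gap 79.8 F [ 0.6 -0.4  0.4] j6 -0.68
-> (521, -310, 142, 1.644) shift [1.400e+00 1.000e-01 1.858e+02] turn z 0.005 rows 3.7
-> (518, -357, 142, 1.644) shift [-46.7  -6.4   0. ] turn z -0.000 rows 0.9
```

```bash
python3 -m crank '[[85,1,0,50,0,0,0],[85,1,0,100,0,0,0],[85,1,0,140,0,0,0],[85,1,0,170,0,0,0],[85,1,0,185,0,0,0],[85,1,0,185,0,0,0],[20,1,0,185,0,0,0],[20,1,0,185,0,0,0],[20,1,0,185,0,0,0],[20,1,0,185,0,0,0]]' 15
python3 -m crank '[[20,0,0,0,0,0,0],[20,0,0,0,0,0,0],[20,0,0,-30,0,0,0],[20,0,0,-60,0,0,0],[20,0,0,-75,0,0,0],[20,0,0,-75,0,0,0]]'
python3 plan.py '[[522,-359,217,1.644]]'
```

```text
clock: 47.0
eef_pos: [521.1, -310.5, 143.1]
eef_rot: [3.14, 0.001, 1.647]
wrist_force: [2.1, 0.5, 2.9]
finger_gap: 53.0
finger_force: 15.0
clock: 47.6
eef_pos: [521.1, -310.6, 219.1]
eef_rot: [3.139, 0.002, 1.647]
wrist_force: [-0.2, -0.2, -0.7]
finger_gap: 53.2
finger_force: 15.0
now [ 521.1 -310.6  219.1] [3.139e+00 2.000e-03 1.647e+00] t 47.6 gap 53.2 F [-0.2 -0.2 -0.7] j6 -0.67
-> (522, -359, 217, 1.644) shift [-48.3  -2.8   2.1] turn z 0.003 rows 1.0
```

```bash
python3 -m crank '[[20,-22,-2,0,0,0,0],[20,-44,-3,0,0,0,0],[20,-44,-3,0,0,0,0],[20,-44,-3,40,0,0,0],[20,-44,-3,68,0,0,0],[20,-44,-3,68,0,0,0],[75,-44,-3,68,0,0,0],[75,-44,-3,68,0,0,0],[75,-44,-3,68,0,0,0],[75,-44,-3,68,0,0,0]]'
python3 -m crank '[[75,0,0,-50,0,0,0],[75,0,0,-100,0,0,0],[75,0,0,-150,0,0,0],[75,0,0,-175,0,0,0],[75,0,0,-175,0,0,0]]'
python3 - <<'E'
from h import *
p,d=shot('side');cv2.imwrite('pics/b7s.png',cv2.resize(p[230:340,270:430,::-1],None,fx=4,fy=4,interpolation=cv2.INTER_CUBIC))
for n in('side','top'):
    p,d=shot(n);X=cloud(n,d);x,y,z=[X[...,i] for i in range(3)];h=cv2.cvtColor(p,cv2.COLOR_RGB2HSV)
    m=(x>450)&(x<605)&(y>-385)&(y<-245)&(h[...,1]>60)&(h[...,0]<25)&(z<230)
    m=cv2.erode(m.astype('u1'),np.ones((3,3)))>0
    s=m&(h[...,0]<10);print(n,'all',m.sum(),np.percentile(z[m],[50,95,100]).round(),'salami',s.sum(),np.percentile(z[s],[5,50,95,100]).round() if s.any() else 0,X[s].mean(0).round() if s.any() else 0)
E
python3 plan.py '[[521,-355,320,1.644]]'
```

```text
clock: 48.6
eef_pos: [521.3, -354.5, 150.0]
eef_rot: [3.141, 0.001, 1.647]
wrist_force: [0.3, -0.1, 0.1]
finger_gap: 70.5
finger_force: 0.0
clock: 49.1
eef_pos: [521.6, -354.8, 328.9]
eef_rot: [3.136, 0.005, 1.647]
wrist_force: [0.2, 1.4, -0.7]
finger_gap: 70.9
finger_force: 0.0
side all 336 [126. 134. 139.] salami 0 0 0
top all 284 [100. 137. 143.] salami 0 0 0
now [ 520.8 -354.2  322.8] [-3.140e+00 -1.000e-03  1.647e+00] t 49.2 gap 70.2 F [ 0.   0.6 -0.2] j6 -0.73
-> (521, -355, 320, 1.644) shift [-0.8  0.1  2.8] turn z 0.003 rows 0.1
```

View pics/b7s.png

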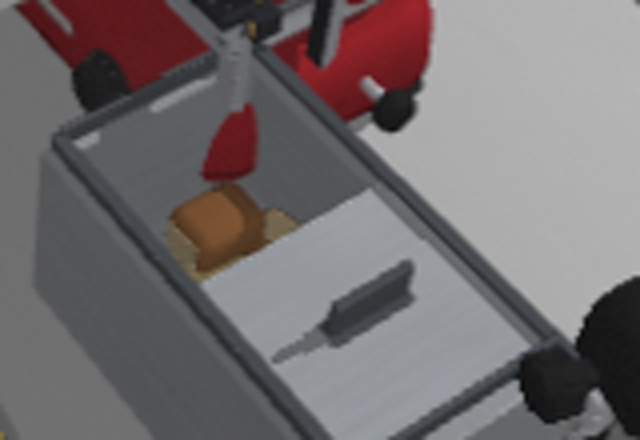

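```bash
python3 plan.py '[[537.5,-471,320,0.073]]'; python3 -m crank '[[50,-115,8,0,0,0,0.15],[50,-115,8,0,0,0,0.3],[50,-115,8,0,0,0,0.45],[50,-115,8,0,0,0,0.6],[50,-115,8,0,0,0,0.75],[50,-115,8,0,0,0,0.9],[50,-115,8,0,0,0,1.05],[50,-115,8,0,0,0,1.2],[50,-115,8,0,0,0,1.35],[50,-115,8,0,0,0,1.5]]';python3 -m crank '[[50,0,0,0,0,0,0.074],[50,0,0,0,0,0,0.074],[50,0,0,0,0,0,0.074]]'; python3 plan.py '[[537.5,-471,205,0.073]]'
```

```text
now [ 520.8 -354.2  322.8] [-3.140e+00 -1.000e-03  1.647e+00] t 49.2 gap 70.2 F [ 0.   0.6 -0.2] j6 -0.73
-> (537.5, -471, 320, 0.073) shift [-117.7    7.8    2.8] turn z 1.574 rows 10.5
clock: 50.25
eef_pos: [537.6, -468.3, 322.0]
eef_rot: [-3.139, 0.002, 0.141]
wrist_force: [0.6, -1.1, 0.8]
finger_gap: 47.1
finger_force: 0.0
clock: 50.55
eef_pos: [537.7, -468.4, 322.8]
eef_rot: [-3.14, 0.001, 0.075]
wrist_force: [0.2, -0.7, 0.2]
finger_gap: 47.0
finger_force: 0.0
now [ 537.7 -468.4  322.8] [-3.14e+00  1.00e-03  7.50e-02] t 50.5 gap 47.0 F [ 0.2 -0.7  0.2] j6 0.73
-> (537.5, -471, 205, 0.073) shift [ -0.4   2.6 117.8] turn z 0.002 rows 2.4
```

```bash
python3 -m crank '[[50,0,2.5,40,0,0,0],[50,0,2.5,80,0,0,0],[50,0,2.5,105,0,0,0],[50,0,2.5,117,0,0,0],[50,0,2.5,117,0,0,0],[0,0,2.5,117,0,0,0],[0,0,2.5,117,0,0,0],[0,0,2.5,117,0,0,0],[0,0,2.5,117,0,0,0],[0,0,2.5,117,0,0,0]]' 15
python3 -m crank '[[0,0,-10,0,0,0,0],[0,0,-30,0,0,0,0],[0,0,-50,0,0,0,0],[0,0,-70,0,0,0,0],[0,0,-90,0,0,0,0],[0,0,-110,0,0,0,0],[0,0,-130,0,0,0,0],[0,0,-145,0,0,0,0],[0,0,-152,0,0,0,0],[0,0,-153,0,0,0,0]]'
python3 plan.py '[[525.9,-311,205,0.073]]'
```

```text
clock: 51.55
eef_pos: [538.0, -471.0, 207.3]
eef_rot: [3.141, -0.0, 0.073]
wrist_force: [-0.5, -0.3, -0.2]
finger_gap: 10.3
finger_force: 0.0
clock: 52.55
eef_pos: [526.2, -317.8, 207.2]
eef_rot: [3.141, 0.001, 0.073]
wrist_force: [-6.5, -2.3, 0.4]
finger_gap: 9.3
finger_force: 15.0
now [ 526.2 -317.8  207.2] [3.141e+00 1.000e-03 7.300e-02] t 52.5 gap 9.3 F [-6.5 -2.3  0.4] j6 0.9
-> (525.9, -311, 205, 0.073) shift [ 0.2 -6.8  2.2] turn z 0.000 rows 0.1
```

Creep to the frame, watching the force.

```bash
python3 -m crank '[[0,0,-2,0,0,0,0],[0,0,-4,0,0,0,0],[0,0,-4,0,0,0,0]]'; python3 -m crank '[[0,0,-1.5,0,0,0,0],[0,0,-3,0,0,0,0],[0,0,-3,0,0,0,0]]'; python3 -m crank '[[0,0,-1.5,0,0,0,0],[0,0,-3,0,0,0,0],[0,0,-3,0,0,0,0]]'
```

```text
clock: 52.85
eef_pos: [525.9, -314.5, 207.1]
eef_rot: [3.141, 0.001, 0.073]
wrist_force: [-5.1, -0.8, 1.4]
finger_gap: 9.0
finger_force: 15.0
clock: 53.15
eef_pos: [525.7, -311.8, 207.1]
eef_rot: [3.141, 0.001, 0.072]
wrist_force: [-5.6, -3.9, 0.2]
finger_gap: 8.9
finger_force: 15.0
clock: 53.45
eef_pos: [525.7, -311.8, 207.2]
eef_rot: [3.135, -0.001, 0.071]
wrist_force: [1.6, -24.4, -5.0]
finger_gap: 9.2
finger_force: 15.0
```

```bash
python3 -m crank '[[0,0,2,0,0,0,0],[50,0,2,0,0,0,0],[50,0,2,0,0,0,0],[50,0,2,0,0,0,0],[50,0,2,-50,0,0,0],[50,0,2,-100,0,0,0],[50,0,2,-150,0,0,0],[50,0,2,-200,0,0,0],[50,0,2,-225,0,0,0],[50,0,2,-225,0,0,0]]'; python3 plan.py '[[420,-60,430,0.3]]'
```

```text
clock: 54.45
eef_pos: [526.5, -310.2, 436.0]
eef_rot: [3.138, -0.005, 0.073]
wrist_force: [0.5, -0.5, 0.7]
finger_gap: 46.8
finger_force: 0.0
now [ 526.5 -310.2  436. ] [ 3.138 -0.005  0.073] t 54.5 gap 46.8 F [ 0.5 -0.5  0.7] j6 0.91
-> (420, -60, 430, 0.3) shift [ -87.9 -257.3    6. ] turn z -0.227 rows 5.4
```

```bash
python3 -m crank '[[50,-130,-240,0,0,0,0],[50,-130,-240,0,0,0,0],[50,-130,-240,0,0,0,0],[50,-130,-240,0,0,0,0],[50,-130,-240,0,0,0,0],[50,-130,-240,0,0,0,0],[50,-130,-240,0,0,0,0],[50,-130,-240,0,0,0,0]]'
python3 - <<'E'
from m import *
p,d=shot('top');X=cloud('top',d);x,y,z=[X[...,i] for i in range(3)]
a=cv2.resize(p[120:250,165:425,::-1],None,fx=3,fy=3,interpolation=cv2.INTER_CUBIC)
p,d=shot('side');X=cloud('side',d);x,y,z=[X[...,i] for i in range(3)]
m=(x>450)&(x<600)&(y>-500)&(y<-280)&(z>205)&(z<230);print('tab side',m.sum(),X[m].mean(0).round(1))
b=cv2.resize(p[220:384,220:480,::-1],(780,492)[:2]);b=cv2.resize(b,(332,210))
cv2.imwrite('pics/end.png',np.vstack([a,np.pad(b,((0,0),(0,448),(0,0)))]))
E
```

```text
clock: 55.25
eef_pos: [379.1, -80.3, 431.3]
eef_rot: [-3.141, 0.0, 0.074]
wrist_force: [0.7, 0.6, 0.7]
finger_gap: 47.0
finger_force: 0.0
tab side 113 [ 526.  -316.5  215.4]
```

View pics/end.png

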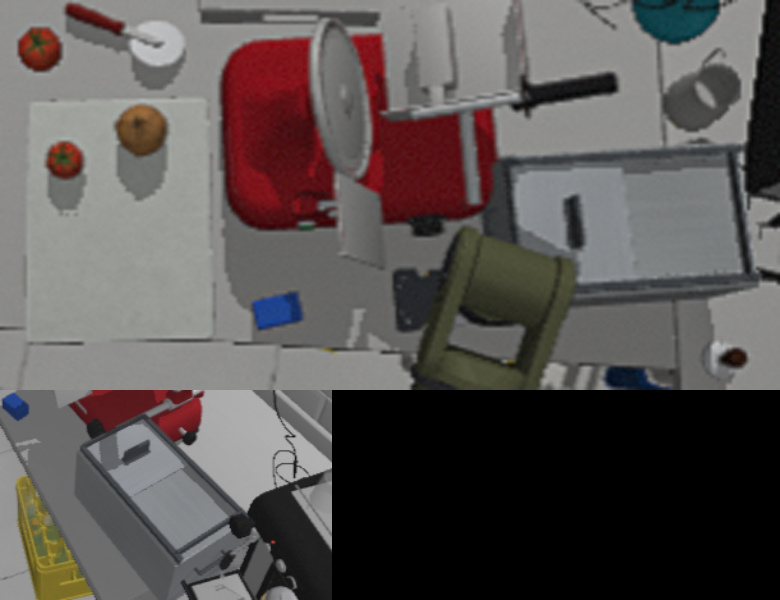

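```bash
python3 -c "
from cell import manip;print(manip.sign_off())"
```

```text
the job is handed in; nothing more can be done
None
```

I opened the hatch, put all five offcuts present (salami_2 was absent) in the bin, shut the hatch against its frame, left the onion and tomato untouched, and handed the job in at about 55 s.

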